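Tip the degreased wear plate over onto the clean board with the filling knife

TASK

The upper side of the small bevelled steel plate has been degreased, so keep the gripper off it: pick up the filling knife, work its blade gently along the bench and under the plate's edge opposite the plywood board, and lever the plate over the board's edge so that it lands on the board, dirty bevelled side up. Push it on with the knife, without forcing, until no part of it overhangs the board's edge, then lay the knife down flat on the bare bench as it lay and let go. Leave the paint brush, the paint tin and the empty can where they are.

Things in the scene. Friction and masses are not known exactly. Their poses are not given: they have to be found in the camera images.
- board: Clean plywood board, 150 (x) by 180 (y) by 6 mm thick, screwed to the bench (bench top z = 0). Origin: middle of its near edge, at bench level; x points from this edge across the board, y along the edge, z up. The near edge faces the plate: a square 6 mm step, the stop against which the plate is pushed and over which it is tipped.
- plate_center (a point): Centre (half-way up) of the loose bare steel plate, 60 x 60 x 8 mm, 0.14-0.28 kg, two screw holes. z: normal of its clean side: up at first, finally down; x (roughly to the board) and y along its sides. Its lower edges are bevelled 6 mm wide, 2 mm high; the rest of its sides is square. It starts on the bench, 2-16 mm short of the board's near edge, up to 7 degrees askew and 25 mm off its middle.
- knife_grip (a point): Filling knife, loose, 0.12 kg, lying on its handle on the bench: gripping point in the middle of its wooden handle's section, 13 mm above its flat underside. x along the knife to the blade, y across, z up. Handle 24 mm wide, 26 mm high, from 75 mm behind to 20 mm before this point. The stiff steel blade, 50 mm wide, 1.5 mm thick, ends in a straight edge 115 mm before this point.
- brush: Bystander: flat paint brush, 200 mm long, 20 mm high, 42 mm wide at the bristles, round wooden handle, loose on the bench; origin under its middle. It and the knife lie on opposite sides of the board, either way round.
- tin: Bystander: closed paint tin, 106 mm across, 118 mm high, loose, standing left of the board; origin at the centre of its foot.
- can: Bystander: empty open metal can, 72 mm across, 75 mm high, loose, standing right of the board; origin at the centre of its foot.
- knife_neck (a point): Neck of the knife, fixed to the handle, level with its underside, 36 mm before and 13 mm below knife_grip, same axes. The worn blade runs on 79 mm from here and is bent up here by 0 to 8 degrees, not known: its end is 0 to 11 mm above the level of the underside, to be found by feel. The end scratches bench and plate if pressed or pushed with over about 10 N.
Not all that is in view belongs to the job. There is more than one size of the part that bears plate_center; the job needs the middle-sized.

How it is judged (in metres and radians):
On the way, in this order (a step that is already met when the one before it is completed fails the run):
1. the plate is levered up more than 35 degrees by the knife's blade (angle between plate_center's own z axis and vertical above 0.61 rad and contact force between knife and plate above 0.05 N), for 0.05 s.
2. the plate lies turned over on the board (angle between plate_center's own z axis and vertical above 3 rad and height (world z) of plate_center between 0.008 and 0.0125 m), for 0.2 s.
At the end, for the whole second after the job is handed in: Plate flat on the board (within 5 degrees), bevelled side up, at rest, its centre at least 29.5 mm inside every edge of the board; knife released and at rest flat on the bench, underside down (within 7 degrees, grip point under 17 mm high), touching neither plate nor board (angle between plate_center's own z axis and vertical above 3.05 rad and height (world z) of plate_center between 0.008 and 0.0125 m and x of plate_center in the frame of board between 0.0295 and 0.1205 m and y of plate_center in the frame of board between -0.0605 and 0.0605 m and linear speed of each of plate, knife below 0.02 m/s and angle between knife_grip's own z axis and vertical below 0.12 rad and height (world z) of knife_grip below 0.017 m and contact force between knife and plate below 0.05 N and contact force between knife and board below 0.05 N).
It fails at once if the gripper touches the plate (contact force between any of the fingers, the arm and plate above 0.2 N).
It fails at once if the knife is forced against the plate with more than 15 N (contact force between knife and plate above 15 N).
It fails at once if the sloping knife is pressed on the bench with more than 12 N (contact force between knife and table above 12 N and angle between knife_grip's own z axis and vertical above 0.12 rad).
It fails at once if the brush, the tin or the can is moved more than 15 mm (distance of any of brush, tin, can from where it was at the start of the episode above 0.015 m).
It also fails if it takes over 69 s, if anything falls off the work surface, if the arm or the gripper's body presses on something with over 40 N, if the wrist force passes 120 N, or if a joint passes its speed limit or range.

ROBOT

A 6-joint arm with a two-finger parallel gripper is mounted at the origin on the work surface. World frame = base frame: x ahead of the robot, y to its left, z up, the work surface at z = 0. Lengths are in mm, angles in rad, forces in N, time in s.
With the tool pointing down it reaches from about 350 to 875 mm from the base axis. Payload 4.2 kg.
Tool frame: the origin (TCP) lies between the finger pads; the fingertips stand 17 mm ahead of it and the grasp point (between the pads) lies 2 mm behind it (nose_length is the distance from the TCP to the fingertips, in mm); z points along the fingers, y is the direction in which the jaws open and shut (so a half turn about z gives the same grasp; the last joint's range is limited). The gripper opens to 85 mm and grips with 20 to 120 N. Pads are 22 mm wide; open, the fingers measure 114 mm over their backs; the gripper's body (76 mm by 85 mm) begins 54 mm behind the grasp point. The pads swing forward as they close: fully open they stand 13 mm farther back than shut.
Start: joints at [-1.019, 0.385, 0.008, 0, -1.194, -0.259], TCP at [180.412, -598.373, 248.312] pointing down, gripper open.
Joint ranges: [-3.14, 3.14], [-1.21, 2.06], [-1.07, 1.41], [-3.16, 2.05], [-2.99, -0.16], [-3.1, 3.1]. Speed limits (rad/s): [2.79, 2.79, 3.14, 3.14, 3.14, 3.14].

INTERFACE

Orientations are given as a unit quaternion [x, y, z, w].
In Python, from bench import * gives the robot as it stands.
- The arm moves only by the tool jog_arm, never from a script. Its argument "increments" is a list of rows, each a list of 4 numbers: the shift along the tool's x, y, z in m, then the turn about the tool's z in degrees. A call has 1 to 10 rows; each row is the pose to reach, as a shift and turn from the pose measured when the call began, along the tool's axes at that moment; what a row does not reach only later rows make up. A row lasts 1/8 s, in which the tool goes at most 62.5 mm and 10.7 degrees, less where a joint would pass 70% of its speed; a pose out of reach is approached as far as the arm can. A call with a gripper value outside its range is refused whole. "hand" is the gripper's target within -1 to 1 (fully open at 1, half-way at 0, shut at -1), set as the call begins (left out, the last holds). The fingers move at their own pace and stop on an object; the grip force is fixed at half the most. Time passes only in rows, so rows that repeat a pose let the fingers close. It gives the time, the measured TCP pose, the force and the opening at its end, in the units of the state.
- read_state(): the state, without advancing time (a new reading comes with each control period).
- get_image(name): name is "scene" or "side" or "wrist"; returns the picture (420x560x3 uint8, red, green, blue); there is no depth.
- calibration(name): a dict with "fx", "fy", "cx", "cy" (pixels), "position" and "rotation" of the camera in the world; the wrist camera has in their place "hand_eye" (4x4, takes a point from camera to tool coordinates, whose origin is the TCP and whose axes are the flange's). Camera axes: x right, y up, looking along -z (the intrinsics and any distortion apply to the point x, -y, -z); pixel columns grow to the right and rows downward; lengths in mm; the calibration is good to about 2 mm. A picture is of the moment at which its call begins: read the wrist's pose just before it. calibration takes no time and is no camera call.
- job_done(): hands the job in, once; it reports no verdict.
The state is a dict: "clock": time; "joints": joint angles; "joint_vel": joint speeds; "joint_efforts": joint torques, N m; "position": TCP position; "ee_rot": TCP orientation; "contact_force": force on the tool from outside, world axes, zero at the start; "wrist_torque": the same for the moment, N m; "gripper_width": finger opening in mm.
Only numpy, scipy, OpenCV 4.12 (cv2) and the standard library are available. Lean on these libraries where they do the work, as an engineer would, in place of code of your own. Each camera call takes 0.05 s, during which the arm holds its last target.

## Working session

There is one attempt and no reset: what is moved stays moved. The work goes in short steps, Python scripts to look and compute and a tool call to move; the robot and the scene stay as the last step left them, time stands still between calls to the robot, and variables do not carry over. Pictures are saved under pics/ and viewed, and the job is handed in when it is done.

Besides the shell and the picture viewer there is one more tool, called after "Call:" by a JSON object that holds its "fn" and its "kwargs". jog_arm: Moves the arm, as the interface text tells. Its arguments: {"type":"object","properties":{"increments":{"type":"array"},"hand":{"type":"number"}},"required":["increments"]}

```bash
ls -la; mkdir -p pics; python3 - <<'E'
from bench import *
import cv2
s=read_state(); print(s)
for n in ["scene","side","wrist"]:
    print(n,calibration(n))
    cv2.imwrite(f"pics/{n}0.png",cv2.cvtColor(get_image(n),cv2.COLOR_RGB2BGR))
E
```

```text
total 12
drwxr-xr-x  3 agent agent 4096 Dec  7 14:18 .
drwxr-xr-x 23 root  root  4096 Dec  7 14:18 ..
drwxr-xr-x  2 agent agent 4096 Dec  7 14:18 pics
{'clock': 0.0, 'joints': array([-1.01939560e+00,  3.85555506e-01,  6.60227529e-03, -5.21221161e-04,
       -1.19397440e+00, -2.58616342e-01]), 'joint_vel': array([-1.24177881e-03,  1.98278197e-05, -1.05483660e-03, -6.74057499e-04,
       -1.02268143e-03,  9.30412914e-04]), 'joint_efforts': array([ 7.07798736e-04, -3.92290986e+01,  1.88407588e+01,  4.18633953e+00,
       -4.63823089e-03,  1.41138887e-06]), 'position': array([ 180.26093861, -597.86240884,  247.20965257]), 'ee_rot': array([-1.45774659e-01,  9.89317216e-01,  1.07488169e-03, -1.97267639e-04]), 'contact_force': array([0.47419437, 0.27862107, 0.46644714]), 'wrist_torque': array([ 0.03968582, -0.03677301,  0.0206575 ]), 'gripper_width': 85.28541683808497}
scene {'fx': 441.68496390220884, 'fy': 441.68496390220884, 'cx': 276.3119628275068, 'cy': 204.6314171226742, 'position': array([ 944.54509869, -563.86439085,  770.04990451]), 'rotation': array([0.35171453, 0.11673198, 0.28635388, 0.88355644])}
side {'fx': 498.7024778846298, 'fy': 498.7024778846298, 'cx': 270.73222262367676, 'cy': 204.9647048901895, 'position': array([276.49725983, 960.537549  , 921.22388343]), 'rotation': array([-0.05867675,  0.41431121,  0.89660099, -0.14494798])}
wrist {'fx': 371.4269136233345, 'fy': 371.4269136233345, 'cx': 274.00615376789335, 'cy': 205.3914836500144, 'hand_eye': array([[-1.61976391e-03,  9.53163929e-01,  3.02449832e-01,
         7.60917905e+01],
       [ 9.99998669e-01,  1.60292876e-03,  3.03878099e-04,
         3.34672606e-01],
       [-1.95159893e-04,  3.02449922e-01, -9.53165257e-01,
        -1.25655237e+02],
       [ 0.00000000e+00,  0.00000000e+00,  0.00000000e+00,
         1.00000000e+00]])}
```

View pics/scene0.png

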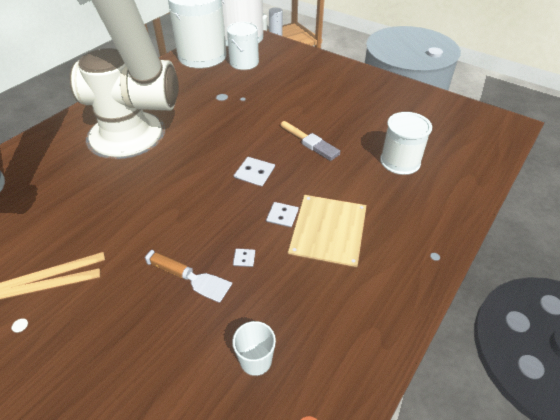

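View pics/side0.png

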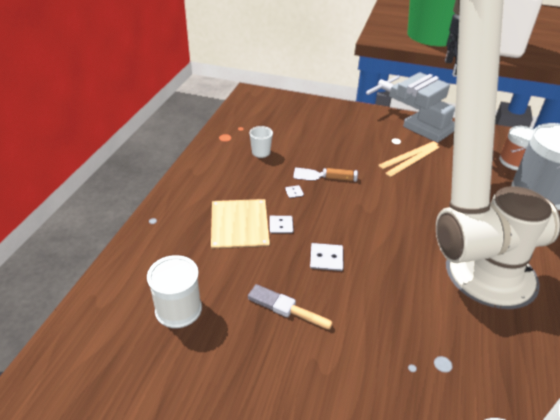

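View pics/wrist0.png

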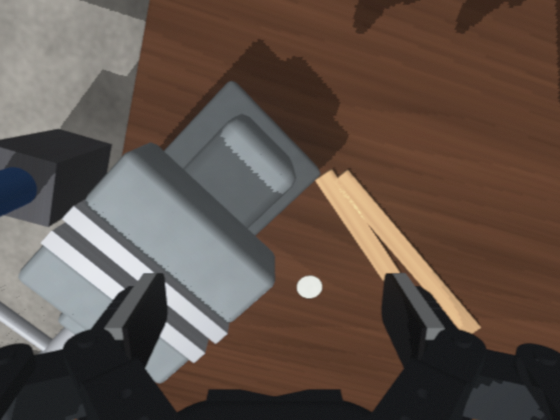

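```bash
cat > h.py <<'E'
from bench import *
import numpy as np, cv2
from scipy.spatial.transform import Rotation as R
def cam(n,s=None):
    c=calibration(n)
    if n=="wrist":
        H=c["hand_eye"]; Rt=R.from_quat(s["ee_rot"]).as_matrix()
        return c, Rt@H[:3,3]+s["position"], Rt@H[:3,:3]
    return c,np.array(c["position"]),R.from_quat(c["rotation"]).as_matrix()
def ray(n,u,v,z=0,s=None,C=None):
    c,p,M=C or cam(n,s)
    d=M@np.array([(u-c["cx"])/c["fx"],-(v-c["cy"])/c["fy"],-1])
    return p+d*(z-p[2])/d[2]
def proj(n,P,s=None,C=None):
    c,p,M=C or cam(n,s)
    q=M.T@(np.array(P)-p); return np.array([c["cx"]+c["fx"]*q[0]/-q[2],c["cy"]-c["fy"]*q[1]/-q[2]])
E
python3 - <<'E'
from h import *
for n,box in [("scene",(130,190,370,310)),("side",(200,150,370,260))]:
    im=cv2.imread(f"pics/{n}0.png"); x0,y0,x1,y1=box
    cv2.imwrite(f"pics/{n}0z.png",cv2.resize(im[y0:y1,x0:x1],None,fx=(k:=min(800/(x1-x0),600/(y1-y0))),fy=k,interpolation=cv2.INTER_CUBIC)); print(n,k)
for n,pts in {"scene":[(283,214),(309,197),(366,203),(357,263),(291,253),(190,275),(148,255),(222,290)],"side":[(281,224),(340,174),(305,174)]}.items():
    for p in pts: print(n,p,ray(n,*p,z=6).round(1))
E
```

```text
scene 3.3333333333333335
side 4.705882352941177
scene (283, 214) [545.5   5.1   6. ]
scene (309, 197) [564.4  87.3   6. ]
scene (366, 203) [685.9 150.    6. ]
scene (357, 263) [753.9 -17.5   6. ]
scene (291, 253) [625.5 -77.5   6. ]
scene (190, 275) [ 488.2 -246.9    6. ]
scene (148, 255) [ 378.7 -262.3    6. ]
scene (222, 290) [ 565.8 -235.6    6. ]
side (281, 224) [543.1   4.4   6. ]
side (340, 174) [ 438.6 -269.2    6. ]
side (305, 174) [ 539.8 -234.2    6. ]
```

View pics/scene0z.png

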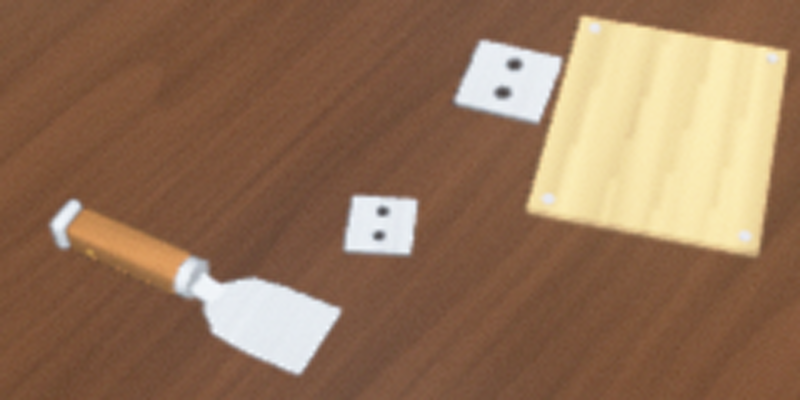

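View pics/side0z.png

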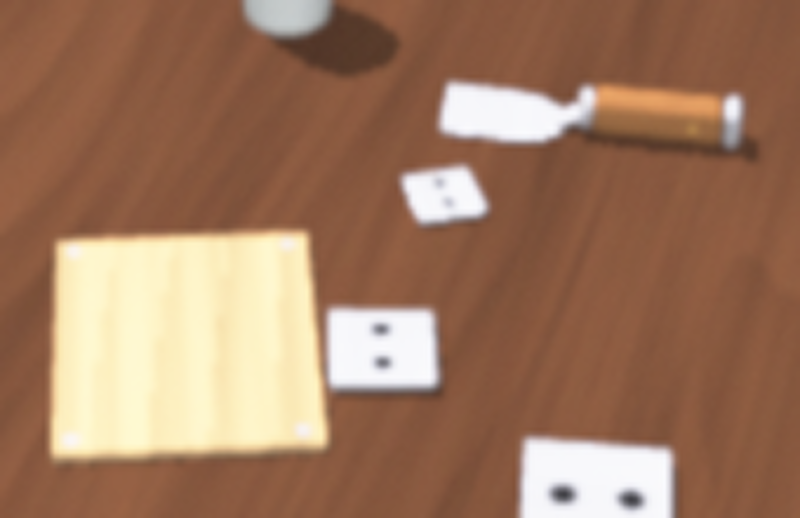

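```bash
python3 - <<'E'
from h import *
Z={"scene":((130,190),10/3),"side":((200,150),4.70588)}
def g(n,pts,z):
    o,k=Z[n]; r=np.array([ray(n,o[0]+(u+.5)/k-.5,o[1]+(v+.5)/k-.5,z) for u,v in pts]); print(n,z,r[:,:2].round(1).tolist(), "sides",np.linalg.norm(r-np.roll(r,-1,0),axis=1).round(1), "mean",r.mean(0).round(1), "ang",np.degrees(np.arctan2(*( (r-np.roll(r,-1,0))[:,[1,0]].T))).round(1))
g("scene",[(482,40),(562,57),(540,121),(456,104)],8)
g("side",[(328,308),(434,310),(440,387),(330,388)],8)
g("scene",[(582,16),(788,50),(760,255),(528,213)],6)
g("side",[(57,240),(308,232),(328,444),(51,458)],6)
for z in (0,5,10): g("scene",[(341,310),(300,374)],z); g("side",[(446,82),(440,132)],z)
# handle top edges z=26 : scene butt top mid, ferrule top
g("scene",[(75,212),(195,265)],26); g("side",[(737,110),(590,100)],26)
g("scene",[(835-505+0,0)],0)
for n,p in [("scene",(255,372)),("side",(261,154)),("scene",(404,168)),("side",(177,321))]: print(n,p,ray(n,*p,0).round(0))
E
```

```text
scene 8 [[506.4, 23.9], [562.4, 43.6], [583.8, -14.8], [528.0, -35.9]] sides [59.4 62.2 59.7 63.7] mean [545.2   4.2   8. ] ang [-160.6  110.1   20.8  -70.1]
side 8 [[583.7, -17.7], [524.5, -36.2], [503.1, 25.4], [561.6, 46.3]] sides [62.  65.2 62.1 67.7] mean [543.2   4.4   8. ] ang [  17.3  -70.9 -160.4  109.1]
scene 6 [[550.2, 87.9], [688.5, 145.3], [758.9, -23.9], [621.2, -82.5]] sides [149.8 183.2 149.6 184.6] mean [654.7  31.7   6. ] ang [-157.5  112.6   23.   -67.4]
side 6 [[758.6, -25.5], [617.5, -82.0], [549.4, 87.0], [689.0, 145.9]] sides [152.  182.2 151.5 185. ] mean [653.6  31.3   6. ] ang [  21.8  -68.1 -157.1  112.1]
scene 0 [[567.9, -207.6], [577.1, -256.6]] sides [49.8 49.8] mean [ 572.5 -232.1    0. ] ang [100.6 -79.4]
side 0 [[582.3, -266.1], [571.0, -212.3]] sides [55. 55.] mean [ 576.7 -239.2    0. ] ang [-78.1 101.9]
scene 5 [[570.3, -209.9], [579.5, -258.6]] sides [49.5 49.5] mean [ 574.9 -234.2    5. ] ang [100.6 -79.4]
side 5 [[580.7, -259.4], [569.4, -205.9]] sides [54.7 54.7] mean [ 575.  -232.7    5. ] ang [-78.1 101.9]
scene 10 [[572.7, -212.2], [581.8, -260.6]] sides [49.2 49.2] mean [ 577.3 -236.4   10. ] ang [100.6 -79.4]
side 10 [[579.0, -252.8], [567.8, -199.5]] sides [54.4 54.4] mean [ 573.4 -226.2   10. ] ang [-78.1 101.9]
scene 26 [[397.1, -261.9], [487.1, -247.0]] sides [91.2 91.2] mean [ 442.1 -254.5   26. ] ang [-170.6    9.4]
side 26 [[389.9, -263.3], [481.2, -243.0]] sides [93.5 93.5] mean [ 435.6 -253.2   26. ] ang [-167.4   12.6]
scene 0 [[385.4, -2.7]] sides [0.] mean [385.4  -2.7   0. ] ang [0.]
scene (255, 372) [ 721. -327.    0.]
side (261, 154) [ 704. -299.    0.]
scene (404, 168) [704. 326.  -0.]
side (177, 321) [671. 378.  -0.]
```

Call:
{"fn": "jog_arm", "kwargs": {"increments": [[-0.37,0.247,0.077,7],[-0.37,0.247,0.077,7],[-0.37,0.247,0.077,7],[-0.37,0.247,0.077,7],[-0.37,0.247,0.077,7],[-0.37,0.247,0.077,7],[-0.37,0.247,0.077,7],[-0.37,0.247,0.077,7],[-0.37,0.247,0.077,7],[-0.37,0.247,0.077,7]], "hand": 1}}

```text
clock: 1.4
position: [462.5, -255.5, 171.0]
ee_rot: [-0.084, 0.996, 0.001, -0.0]
contact_force: [-1.3, -0.7, -0.2]
gripper_width: 85.7
```

```bash
cat >> h.py <<'E'
import pickle
def snap(n,tag,box=None):
    s=read_state(); im=cv2.cvtColor(get_image(n),cv2.COLOR_RGB2BGR)
    pickle.dump((s,im),open(f"pics/{tag}.pkl","wb"))
    if box:
        x0,y0,x1,y1=box; k=min(800/(x1-x0),600/(y1-y0)); im=cv2.resize(im[y0:y1,x0:x1],None,fx=k,fy=k,interpolation=cv2.INTER_CUBIC); print("k",k)
    cv2.imwrite(f"pics/{tag}.png",im); return s
def st():
    s=read_state(); M=R.from_quat(s["ee_rot"]).as_matrix()
    print("t",round(s["clock"],2),"p",s["position"].round(2),"F",s["contact_force"].round(2),"T",s["wrist_torque"].round(3),"w",round(s["gripper_width"],2),"yawx",np.degrees(np.arctan2(M[1,0],M[0,0])).round(2),"tilt",np.degrees(np.arccos(-M[2,2])).round(2)); return s,M
E
python3 - <<'E'
from h import *
st(); snap("wrist","w1")
E
```

```text
t 1.4 p [ 462.52 -255.53  170.99] F [-1.34 -0.67 -0.22] T [0.009 0.044 0.025] w 85.67 yawx -170.31 tilt 0.1
```

View pics/w1.png

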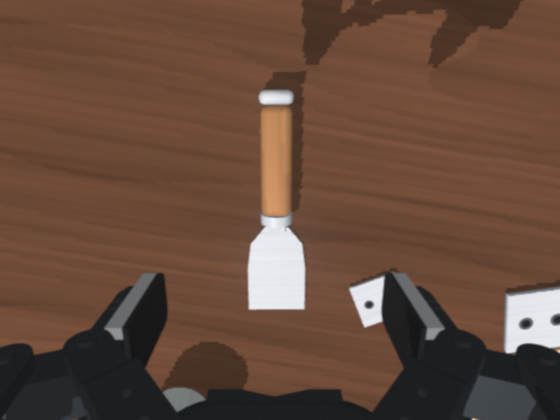

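```bash
python3 - <<'E'
from h import *
s,im=pickle.load(open("pics/w1.pkl","rb"))
C=cam("wrist",s)
for u,v,z in [(276.5,91,20),(276.5,215,26),(276,215,13),(276.5,309.5,1.5),(276.5,309.5,6),(276.5,309.5,11),(248.5,309.5,5),(304.5,309.5,5)]: print(u,v,z,ray("wrist",u,v,z,C=C).round(1))
cv2.imwrite("pics/w1z.png",cv2.resize(im[80:320,220:340],None,fx=2.5,fy=2.5,interpolation=cv2.INTER_CUBIC))
E
```

```text
276.5 91 20 [ 389.3 -265.4   20. ]
276.5 215 26 [ 479.3 -250.1   26. ]
276 215 13 [ 483.7 -249.6   13. ]
276.5 309.5 1.5 [ 577.7 -233.     1.5]
276.5 309.5 6 [ 574.8 -233.6    6. ]
276.5 309.5 11 [ 571.6 -234.2   11. ]
248.5 309.5 5 [ 579.6 -258.4    5. ]
304.5 309.5 5 [ 571.3 -208.5    5. ]
```

View pics/w1z.png

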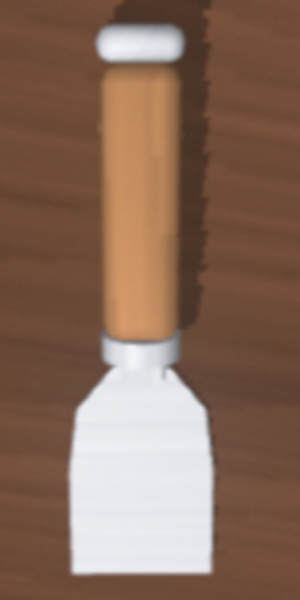

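Call:
{"fn": "jog_arm", "kwargs": {"increments": [[0,0.0026,0.06,0],[0,0.0026,0.12,0],[0,0.0026,0.14,0],[0,0.0026,0.15,0],[0,0.0026,0.15,0],[0,0.0026,0.15,0]]}}

```text
clock: 2.2
position: [462.8, -253.5, 22.4]
ee_rot: [-0.084, 0.996, 0.0, 0.001]
contact_force: [-0.4, 0.3, 0.1]
gripper_width: 85.5
```

Call:
{"fn": "jog_arm", "kwargs": {"increments": [[0,0,0,0],[0,0,0,0],[0,0,0,0],[0,0,0,0],[0,0,0,0],[0,0,0,0],[0,0,0,0],[0,0,0,0]], "hand": -1}}

```text
clock: 3.2
position: [463.1, -253.5, 22.8]
ee_rot: [-0.084, 0.996, 0.0, 0.002]
contact_force: [0.2, 1.3, 5.4]
gripper_width: 22.5
```

```bash
python3 - <<'E'
from h import *
st()
E
```

```text
t 3.2 p [ 463.15 -253.53   22.83] F [0.17 1.31 5.36] T [0.33  0.12  0.012] w 22.51 yawx -170.34 tilt 0.18
```

Call:
{"fn": "jog_arm", "kwargs": {"increments": [[0,0,-0.05,0],[0,0,-0.1,0],[0,0,-0.15,0],[0,0,-0.15,0],[0,0,-0.15,0]]}}

```text
clock: 3.82
position: [461.7, -253.2, 171.7]
ee_rot: [-0.084, 0.996, 0.001, 0.001]
contact_force: [0.2, 0.1, -1.3]
gripper_width: 22.5
```

```bash
python3 - <<'E'
from h import *
st()
print(ray("scene",408,126,118),ray("side",175,273,118))
snap("scene","s2",(100,180,300,330)); snap("wrist","w2"); st()
im=cv2.imread("pics/scene0.png")[90:190,360:460]; cv2.imwrite("pics/tin_s.png",cv2.resize(im,None,fx=4,fy=4))
im=cv2.imread("pics/side0.png")[240:340,120:240]; cv2.imwrite("pics/tin_d.png",cv2.resize(im,None,fx=4,fy=4))
E
```

```text
t 3.83 p [ 461.7  -253.17  171.72] F [ 0.2   0.08 -1.34] T [-0.032  0.032 -0.005] w 22.5 yawx -170.38 tilt 0.12
[683.34632956 336.99341726 118.        ] [679.06921205 341.56015617 118.        ]
k 4.0
t 3.92 p [ 461.49 -253.23  170.91] F [ 0.5  -0.04 -0.98] T [-0.01  -0.064  0.031] w 22.95 yawx -170.37 tilt 0.11
```

View pics/s2.png

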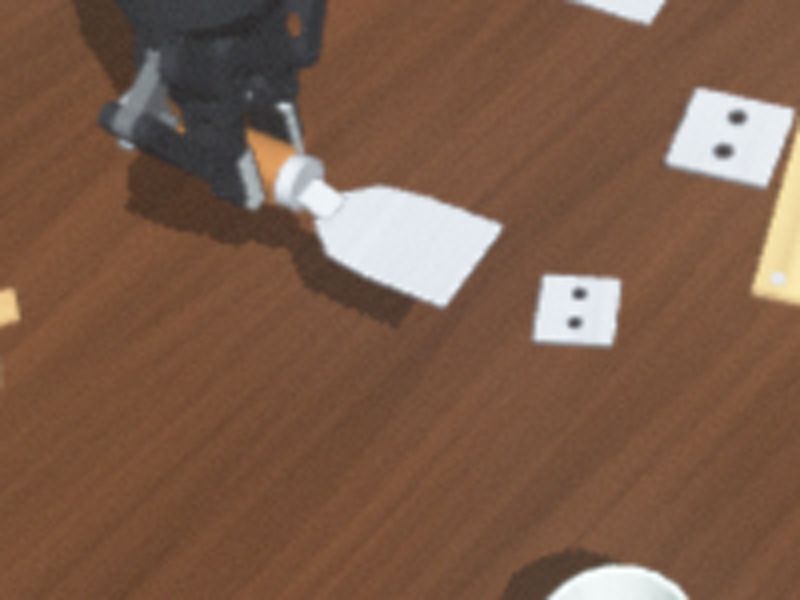

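View pics/w2.png

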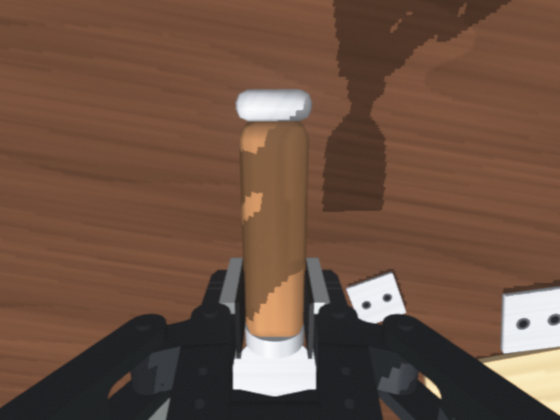

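View pics/tin_s.png

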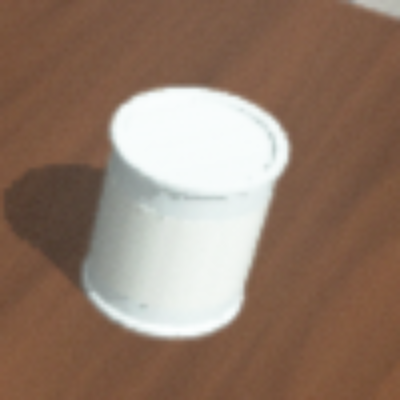

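View pics/tin_d.png

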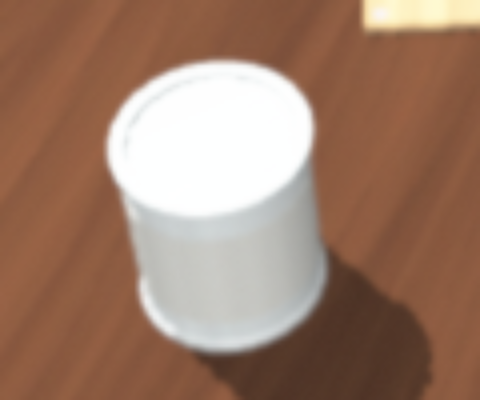

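Call:
{"fn": "jog_arm", "kwargs": {"increments": [[-0.338,0.432,-0.012,80],[-0.338,0.432,-0.012,80],[-0.338,0.432,-0.012,80],[-0.338,0.432,-0.012,80],[-0.338,0.432,-0.012,80],[-0.338,0.432,-0.012,80],[-0.338,0.432,-0.012,80],[-0.338,0.432,-0.012,80],[-0.338,0.432,-0.012,80],[-0.338,0.432,-0.012,80]]}}

```text
clock: 5.18
position: [738.8, 178.6, 173.0]
ee_rot: [0.535, 0.844, 0.021, -0.029]
contact_force: [-0.4, -0.0, -0.8]
gripper_width: 22.6
```

```bash
python3 - <<'E'
from h import *
s,M=st(); print(s["joints"].round(2)); snap("wrist","w3"); snap("side","d3",(100,120,330,350))
E
```

```text
t 5.17 p [738.78 178.58 173.02] F [-0.44 -0.02 -0.82] T [-0.198 -0.072  0.057] w 22.61 yawx 115.31 tilt 4.12
[ 0.42  0.67  0.34 -0.08 -1.24 -3.1 ]
k 2.608695652173913
```

View pics/w3.png

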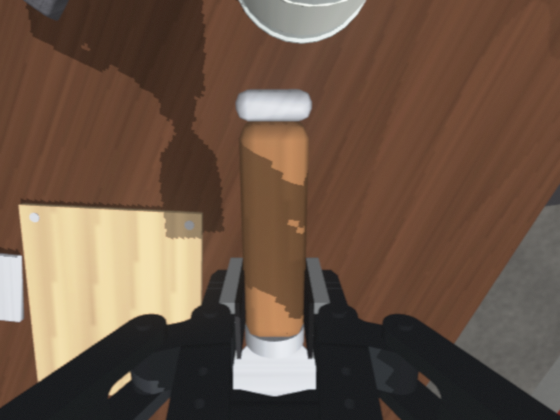

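View pics/d3.png

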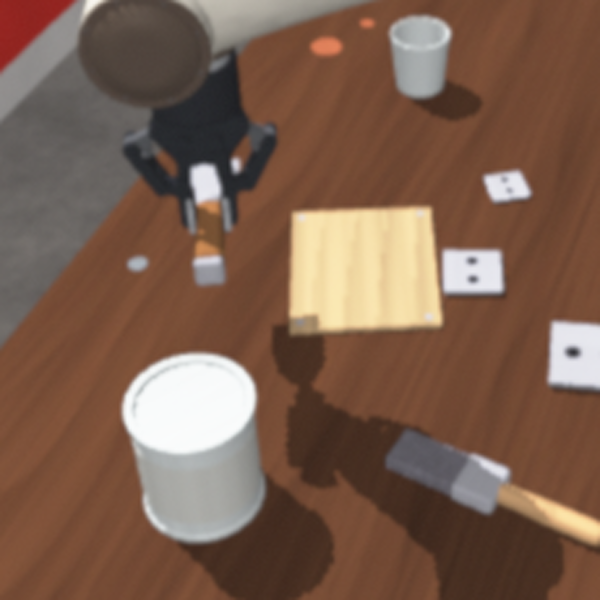

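```bash
python3 - <<'E'
from h import *
s,M=st(); print(M.round(4)); print(s["joints"])
E
```

```text
t 5.28 p [738.22 179.44 173.27] F [-0.56  0.29 -0.81] T [-0.221 -0.052  0.016] w 22.53 yawx 115.39 tilt 4.12
[[-0.4276  0.9036 -0.027 ]
 [ 0.9011  0.4285  0.0667]
 [ 0.0718  0.0042 -0.9974]]
[ 0.42266784  0.67161298  0.33810128 -0.07617982 -1.23541334 -3.09630351]
```

```bash
cat > kin.py <<'E'
from h import *
from scipy.optimize import least_squares
def fk(p,j):
    a1,h0,L2,a3,L3,d6=p
    Rz=lambda t:R.from_rotvec([0,0,t]).as_matrix(); Ry=lambda t:R.from_rotvec([0,t,0]).as_matrix(); Rx=lambda t:R.from_rotvec([t,0,0]).as_matrix()
    R1=Rz(j[0]); R2=R1@Ry(j[1]); R3=R2@Ry(-j[2]); R4=R3@Rx(j[3]); R5=R4@Ry(-j[4]); R6=R5@Rx(j[5])
    P=np.array([0,0,h0])+R1@[a1,0,0]+R2@[0,0,L2]+R3@[L3,0,a3]+R6@[d6,0,0]
    return P,R6
E
python3 - <<'E'
from kin import *
S=[pickle.load(open(f"pics/{t}.pkl","rb"))[0] for t in("w1","w2","s2","w3","d3")]+[read_state()]
s0={'joints':np.array([-1.01939560e+00,3.85555506e-01,6.60227529e-03,-5.21221161e-04,-1.19397440e+00,-2.58616342e-01]),'position':np.array([180.26093861,-597.86240884,247.20965257]),'ee_rot':np.array([-1.45774659e-01,9.89317216e-01,1.07488169e-03,-1.97267639e-04])}
S.append(s0)
for s in S:
    M=R.from_quat(s["ee_rot"]).as_matrix()
    _,R6=fk([0]*6,s["joints"]); print((R6.T@M).round(3).tolist(), s["joints"].round(3))
f=lambda p:np.concatenate([fk(p,s["joints"])[0]-s["position"] for s in S]+[(np.array(p)-[50,350,350,30,350,200])*.002])
o=least_squares(f,[50,350,350,30,350,200]); print(o.x.round(1)); print(f(o.x)[:-6].reshape(-1,3).round(1))
E
```

```text
[[0.001, -0.002, 1.0], [0.742, 0.67, 0.001], [-0.67, 0.742, 0.002]] [-0.198  0.294 -0.338 -0.002 -0.94  -1.202]
[[0.001, -0.003, 1.0], [0.749, 0.663, 0.001], [-0.663, 0.749, 0.003]] [-0.194  0.291 -0.342 -0.002 -0.938 -1.207]
[[0.001, -0.004, 1.0], [0.749, 0.663, 0.001], [-0.663, 0.749, 0.004]] [-0.194  0.29  -0.342 -0.002 -0.938 -1.207]
[[-0.143, -0.003, 0.99], [-0.989, -0.04, -0.143], [0.04, -0.999, 0.003]] [ 0.421  0.673  0.339 -0.076 -1.236 -3.096]
[[-0.144, -0.003, 0.99], [-0.989, -0.04, -0.144], [0.04, -0.999, 0.003]] [ 0.423  0.673  0.341 -0.077 -1.235 -3.096]
[[-0.143, -0.003, 0.99], [-0.989, -0.04, -0.143], [0.04, -0.999, 0.003]] [ 0.423  0.672  0.338 -0.076 -1.235 -3.096]
[[0.001, -0.0, 1.0], [-0.869, 0.495, 0.001], [-0.495, -0.869, 0.0]] [-1.019e+00  3.860e-01  7.000e-03 -1.000e-03 -1.194e+00 -2.590e-01]
[  50.1 1853.7  554.7  -10.3  371.8 1985. ]
[[ 30.  153.9   0.5]
 [ 29.9 152.7   0.6]
 [ 32.3 151.9   0.6]
 [  2.2  -2.7   3.3]
 [  4.9  -2.5   3.4]
 [  3.1  -2.4   3.3]
 [131.2  89.6 -11.7]]
```

```bash
cat > kin.py <<'E'
from h import *
from scipy.optimize import least_squares
_Rz=lambda t:R.from_rotvec([0,0,t]).as_matrix(); _Ry=lambda t:R.from_rotvec([0,t,0]).as_matrix(); _Rx=lambda t:R.from_rotvec([t,0,0]).as_matrix()
SG=[-1,-1]
def fk(p,j):
    a1,h0,L2,a3,L3,d6=p
    R1=_Rz(j[0]); R2=R1@_Ry(j[1]); R3=R2@_Ry(-j[2]); R4=R3@_Rx(SG[0]*j[3]); R5=R4@_Ry(-j[4]); R6=R5@_Rx(SG[1]*j[5])
    P=np.array([0,0,h0])+R1@[a1,0,0]+R2@[0,0,L2]+R3@[L3,0,a3]+R6@[d6,0,0]
    return P,R6
E
python3 - <<'E'
import kin
from kin import *
S=[pickle.load(open(f"pics/{t}.pkl","rb"))[0] for t in("w1","s2","w3")]
s0={'joints':np.array([-1.01939560e+00,3.85555506e-01,6.60227529e-03,-5.21221161e-04,-1.19397440e+00,-2.58616342e-01]),'position':np.array([180.26093861,-597.86240884,247.20965257]),'ee_rot':np.array([-1.45774659e-01,9.89317216e-01,1.07488169e-03,-1.97267639e-04])}
S.append(s0)
for sg in [(1,1),(1,-1),(-1,1),(-1,-1)]:
  kin.SG[:]=sg; print(sg)
  for s in S:
    M=R.from_quat(s["ee_rot"]).as_matrix()
    _,R6=fk([0]*6,s["joints"]); print((R6.T@M).round(2).tolist())
  f=lambda p:np.concatenate([fk(p,s["joints"])[0]-s["position"] for s in S]+[(np.array(p)-[50,350,350,30,350,200])*.002])
  o=least_squares(f,[50,350,350,30,350,200]); print(o.x.round(1),f(o.x)[:-6].round(1))
for s in S: print(np.degrees(np.arctan2(s["position"][1],s["position"][0])-s["joints"][0]))
E
```

```text
(1, 1)
[[0.0, -0.0, 1.0], [0.74, 0.67, 0.0], [-0.67, 0.74, 0.0]]
[[0.0, -0.0, 1.0], [0.75, 0.66, 0.0], [-0.66, 0.75, 0.0]]
[[-0.14, -0.0, 0.99], [-0.99, -0.04, -0.14], [0.04, -1.0, 0.0]]
[[0.0, -0.0, 1.0], [-0.87, 0.49, 0.0], [-0.49, -0.87, 0.0]]
[  36.8 1919.1  557.5  -11.7  388.1 2042.3] [ 29.7 153.9   0.5  32.1 151.9   0.6   7.1  -5.    7.1 132.3  87.8  -8.3]
(1, -1)
[[0.0, -0.0, 1.0], [-1.0, 0.0, 0.0], [-0.0, -1.0, -0.0]]
[[0.0, -0.0, 1.0], [-1.0, 0.0, 0.0], [-0.0, -1.0, -0.0]]
[[-0.14, -0.0, 0.99], [-0.99, 0.05, -0.14], [-0.05, -1.0, -0.01]]
[[0.0, -0.0, 1.0], [-1.0, 0.0, 0.0], [-0.0, -1.0, -0.0]]
[  36.8 1919.1  557.5  -11.7  388.1 2042.3] [ 29.7 153.9   0.5  32.1 151.9   0.6   7.1  -5.    7.1 132.3  87.8  -8.3]
(-1, 1)
[[0.0, 0.0, 1.0], [0.74, 0.67, -0.0], [-0.67, 0.74, -0.0]]
[[0.0, 0.0, 1.0], [0.75, 0.66, -0.0], [-0.66, 0.75, 0.0]]
[[0.0, -0.0, 1.0], [-1.0, -0.09, 0.0], [0.09, -1.0, 0.0]]
[[0.0, 0.0, 1.0], [-0.87, 0.49, -0.0], [-0.49, -0.87, 0.0]]
[  -16.3 -2228.8   596.8    27.4   410.1 -2049. ] [ 3.300e+01  1.532e+02 -0.000e+00  2.780e+01  1.527e+02  1.000e-01
  3.300e+00 -7.200e+00  3.000e-01  1.351e+02  8.320e+01 -4.000e-01]
(-1, -1)
[[0.0, 0.0, 1.0], [-1.0, -0.0, -0.0], [0.0, -1.0, 0.0]]
[[0.0, 0.0, 1.0], [-1.0, 0.0, 0.0], [-0.0, -1.0, 0.0]]
[[0.0, -0.0, 1.0], [-1.0, -0.0, 0.0], [0.0, -1.0, 0.0]]
[[0.0, 0.0, 1.0], [-1.0, -0.0, 0.0], [0.0, -1.0, 0.0]]
[  -16.3 -2228.8   596.8    27.4   410.1 -2049. ] [ 3.300e+01  1.532e+02 -0.000e+00  2.780e+01  1.527e+02  1.000e-01
  3.300e+00 -7.200e+00  3.000e-01  1.351e+02  8.320e+01 -4.000e-01]
-17.560623964635997
-17.603316624792416
-10.551716497795425
-14.814399071788246
```

```bash
cat >> kin.py <<'E'
def fk(p,j):
    a1,h0,L2,a3,L3,d6,b=p
    R1=_Rz(j[0]); R2=R1@_Ry(j[1]); R3=R2@_Ry(-j[2]); R4=R3@_Rx(SG[0]*j[3]); R5=R4@_Ry(-j[4]); R6=R5@_Rx(SG[1]*j[5])
    P=np.array([0,0,h0])+R1@[a1,b,0]+R2@[0,0,L2]+R3@[L3,0,a3]+R6@[d6,0,0]
    return P,R6@np.array([[0,0,1],[-1,0,0],[0,-1,0.]])
def samples():
    S=[pickle.load(open(f"pics/{t}.pkl","rb"))[0] for t in("w1","s2","w3")]
    S.append({'joints':np.array([-1.01939560e+00,3.85555506e-01,6.60227529e-03,-5.21221161e-04,-1.19397440e+00,-2.58616342e-01]),'position':np.array([180.26093861,-597.86240884,247.20965257])})
    return S
E
python3 - <<'E'
from kin import *
S=samples()
x0=np.array([50,350,350,30,350,200,-160.])
f=lambda p:np.concatenate([fk(p,s["joints"])[0]-s["position"] for s in S]+[(np.array(p)-x0)*.002])
o=least_squares(f,x0); print(o.x.round(1),f(o.x)[:-7].round(2))
E
```

```text
[  13.9  133.6  574.4    5.1  397.5  281.1 -159.7] [ 0.28  0.05  0.29  0.32  0.05  0.4   2.47  0.75  4.19 -1.55  2.72 -4.88]
```

```bash
cat >> kin.py <<'E'
P0=np.array([13.9,133.6,574.4,5.1,397.5,281.1,-159.7])
LO=np.array([-3.14,-1.21,-1.07,-3.16,-2.99,-3.1]);HI=np.array([3.14,2.06,1.41,2.05,-.16,3.1])
def ik(p,Rt,j0,w=.3):
    def f(j):
        P,M=fk(P0,j); return np.r_[(P-p)/1000, w*(R.from_matrix(M@Rt.T).as_rotvec())]
    o=least_squares(f,np.clip(j0,LO+1e-6,HI-1e-6),bounds=(LO,HI)); return o.x,o.fun
def ti(M): return "tz",M[:2,2].round(3),"yaw nose",np.degrees(np.arctan2(-M[1,0],-M[0,0])).round(1)
E
python3 - <<'E'
from kin import *
s2=samples()[1]; s3=samples()[2]
M2=R.from_quat(s2["ee_rot"]).as_matrix()
p=s2["position"]+M2@[-338,432,-12]; Rt=M2@_Rz(np.radians(80))
for w in (.05,.1,.2,.3,.5,1):
    j,e=ik(p,Rt,s3["joints"],w); P,M=fk(P0,j); print(w,j.round(2),P.round(0),ti(M))
down=R.from_euler('z',205,degrees=True).as_matrix()@np.diag([1,-1,-1.])
for z in (60,170,300,400):
  for r in (300,330,360,400):
    a=np.radians(56); p=_Rz(a)@[r,-160,z]; j,e=ik(p,down,[.98,-.5,-.9,0,-1.2,0],3); print(z,r,np.hypot(r,160).round(),j.round(2),np.abs(e).max().round(4))
E
```

```text
Traceback (most recent call last):
NameError: name '_Rz' is not defined
```

```bash
sed -i 's/_Rz/rotz/g;s/_Ry/roty/g;s/_Rx/rotx/g' kin.py
python3 - <<'E'
from kin import *
s2=samples()[1]; s3=samples()[2]
M2=R.from_quat(s2["ee_rot"]).as_matrix()
p=s2["position"]+M2@[-338,432,-12]; Rt=M2@rotz(np.radians(80))
for w in (.05,.1,.2,.3,.5,1):
    j,e=ik(p,Rt,s3["joints"],w); P,M=fk(P0,j); print(w,j.round(2),P.round(0),ti(M))
down=R.from_euler('z',205,degrees=True).as_matrix()@np.diag([1,-1,-1.])
for z in (60,170,300,400):
  for r in (300,330,360,400):
    a=np.radians(56); p=rotz(a)@[r,-160,z]; j,e=ik(p,down,[.98,-.5,-.9,0,-1.2,0],3); print(z,r,np.hypot(r,160).round(),j.round(2),np.abs(e).max().round(4))
E
```

```text
0.05 [ 0.48  0.66  0.32 -0.11 -1.22 -3.1 ] [723. 229. 185.] ('tz', array([-0.031,  0.101]), 'yaw nose', np.float64(-62.2))
0.1 [ 0.48  0.66  0.32 -0.11 -1.22 -3.1 ] [723. 227. 185.] ('tz', array([-0.031,  0.1  ]), 'yaw nose', np.float64(-62.3))
0.2 [ 0.47  0.66  0.32 -0.11 -1.22 -3.1 ] [725. 222. 184.] ('tz', array([-0.03 ,  0.097]), 'yaw nose', np.float64(-62.6))
0.3 [ 0.46  0.66  0.32 -0.1  -1.22 -3.1 ] [728. 215. 182.] ('tz', array([-0.028,  0.092]), 'yaw nose', np.float64(-63.0))
0.5 [ 0.44  0.66  0.32 -0.09 -1.22 -3.1 ] [734. 195. 180.] ('tz', array([-0.024,  0.079]), 'yaw nose', np.float64(-64.0))
1 [ 0.38  0.67  0.34 -0.05 -1.23 -3.1 ] [750. 146. 177.] ('tz', array([-0.013,  0.048]), 'yaw nose', np.float64(-66.6))
60 300 340.0 [ 0.98  0.19 -0.93 -0.   -0.45 -2.11] 0.0
60 330 367.0 [ 0.98  0.23 -0.87 -0.   -0.47 -2.11] 0.0
60 360 394.0 [ 0.98  0.27 -0.8   0.   -0.5  -2.11] 0.0
60 400 431.0 [ 0.98  0.32 -0.72  0.   -0.54 -2.11] 0.0
170 300 340.0 [ 0.98 -0.03 -0.74  0.   -0.86 -2.11] 0.0
170 330 367.0 [ 0.98  0.02 -0.69  0.   -0.86 -2.11] 0.0
170 360 394.0 [ 0.98  0.07 -0.64  0.   -0.86 -2.11] 0.0
170 400 431.0 [ 0.98  0.14 -0.56 -0.   -0.87 -2.11] 0.0
300 300 340.0 [ 0.98 -0.16 -0.48 -0.   -1.25 -2.11] 0.0
300 330 367.0 [ 0.98 -0.11 -0.44 -0.   -1.24 -2.11] 0.0
300 360 394.0 [ 0.98 -0.05 -0.39  0.   -1.24 -2.11] 0.0
300 400 431.0 [ 0.98  0.02 -0.32 -0.   -1.23 -2.11] 0.0
400 300 340.0 [ 0.98 -0.19 -0.25  0.   -1.52 -2.11] 0.0
400 330 367.0 [ 0.98 -0.14 -0.21  0.   -1.5  -2.11] 0.0
400 360 394.0 [ 0.98 -0.09 -0.16  0.   -1.5  -2.11] 0.0
400 400 431.0 [ 0.98 -0.02 -0.1   0.   -1.49 -2.11] 0.0
```

```bash
python3 - <<'E'
from kin import *
s=read_state(); M=R.from_quat(s["ee_rot"]).as_matrix()
def seq(r,j1,z,w=.65,nose=20,reqs=()):
    # rotate about tool z to have nose yaw
    best=M
    cur=np.degrees(np.arctan2(-M[1,0],-M[0,0])); Rt=M@rotz(-np.radians(nose-cur))
    a=np.radians(j1); p=rotz(a)@[r,-160,z]
    j=np.array([a,0.2,-.6,0,-.8,np.clip(np.radians(nose-90-j1),-3,3)])
    j,e=ik(p,Rt,j,w); P,Mc=fk(P0,j); print(j.round(2),P.round(0),ti(Mc))
    for dr,dz in reqs:
        p=P+rotz(a)@[dr,0,dz]; j,e=ik(p,Mc,j,w); P,Mc=fk(P0,j); print("  ",dr,dz,j.round(2),P.round(0),ti(Mc))
for z in (80,150): seq(250,56,z,reqs=[(-50,0)]*5)
E
```

```text
[ 0.91  0.07 -1.   -0.14 -0.47 -2.01] [272. 118.  80.] ('tz', array([-0.027,  0.067]), 'yaw nose', np.float64(20.0))
   -50 0 [ 0.88 -0.01 -1.07 -0.14 -0.48 -1.98] [247.  77.  83.] ('tz', array([-0.029,  0.066]), 'yaw nose', np.float64(20.0))
   -50 0 [ 0.78 -0.09 -1.07 -0.13 -0.58 -1.89] [234.  37.  99.] ('tz', array([-0.038,  0.065]), 'yaw nose', np.float64(20.0))
   -50 0 [ 0.66 -0.17 -1.07 -0.13 -0.67 -1.78] [217.  -6. 112.] ('tz', array([-0.045,  0.065]), 'yaw nose', np.float64(20.1))
   -50 0 [ 0.5  -0.23 -1.07 -0.12 -0.75 -1.63] [195. -49. 121.] ('tz', array([-0.049,  0.066]), 'yaw nose', np.float64(20.1))
   -50 0 [ 0.3  -0.26 -1.07 -0.11 -0.8  -1.44] [170. -92. 125.] ('tz', array([-0.05 ,  0.067]), 'yaw nose', np.float64(20.1))
[ 0.91 -0.09 -0.87 -0.09 -0.76 -2.06] [272. 118. 150.] ('tz', array([-0.027,  0.067]), 'yaw nose', np.float64(20.0))
   -50 0 [ 0.89 -0.18 -0.94 -0.09 -0.78 -2.05] [244.  76. 150.] ('tz', array([-0.027,  0.067]), 'yaw nose', np.float64(20.0))
   -50 0 [ 0.86 -0.28 -0.99 -0.09 -0.83 -2.03] [217.  35. 150.] ('tz', array([-0.027,  0.067]), 'yaw nose', np.float64(20.0))
   -50 0 [ 0.81 -0.39 -1.03 -0.08 -0.9  -1.98] [189.  -7. 150.] ('tz', array([-0.027,  0.067]), 'yaw nose', np.float64(20.0))
   -50 0 [ 0.7  -0.48 -1.06 -0.08 -0.97 -1.88] [161. -48. 150.] ('tz', array([-0.027,  0.067]), 'yaw nose', np.float64(20.0))
   -50 0 [ 0.47 -0.5  -1.06 -0.08 -1.01 -1.64] [133. -89. 150.] ('tz', array([-0.027,  0.067]), 'yaw nose', np.float64(20.0))
```

```bash
python3 - <<'E'
from kin import *
s=read_state(); M=R.from_quat(s["ee_rot"]).as_matrix()
cur=np.degrees(np.arctan2(-M[1,0],-M[0,0])); print(cur)
for j1 in (-34,):
    a=np.radians(j1); P=rotz(a)@[560,-160,190]; print(P.round(0))
    nose=90+j1+172
    Mc=M@rotz(-np.radians(nose-cur)); j=np.array([a,.3,-.3,0,-.9,3.0])
    j,e=ik(P,Mc,j,.65); P,Mc=fk(P0,j); print(j.round(2),P.round(0),ti(Mc),np.abs(e).max())
    for k in range(5):
        j,e=ik(P,Mc@rotz(-np.radians(12)),j,.65); P,Mc=fk(P0,j); print(j.round(2),P.round(0),ti(Mc))
E
```

```text
-64.61266450417835
[ 375. -446.  190.]
[-0.61  0.39 -0.13 -0.04 -1.11  3.04] [ 375. -446.  190.] ('tz', array([-0.027,  0.067]), 'yaw nose', np.float64(-132.1)) 3.259424374846276e-11
[-0.53  0.37 -0.17  0.   -1.09  3.1 ] [ 392. -416.  190.] ('tz', array([-0.05 ,  0.025]), 'yaw nose', np.float64(-122.6))
[-0.41  0.33 -0.24  0.07 -1.05  3.1 ] [ 409. -373.  185.] ('tz', array([-0.072, -0.036]), 'yaw nose', np.float64(-113.9))
[-0.3   0.31 -0.32  0.14 -1.01  3.1 ] [ 419. -331.  175.] ('tz', array([-0.085, -0.098]), 'yaw nose', np.float64(-104.8))
[-0.19  0.28 -0.4   0.21 -0.95  3.1 ] [ 422. -291.  161.] ('tz', array([-0.088, -0.159]), 'yaw nose', np.float64(-95.2))
[-0.08  0.27 -0.49  0.29 -0.9   3.1 ] [ 420. -255.  144.] ('tz', array([-0.082, -0.217]), 'yaw nose', np.float64(-85.2))
```

Call:
{"fn": "jog_arm", "kwargs": {"increments": [[-0.032,-0.048,-0.006,-10],[-0.065,-0.095,-0.011,-20],[-0.097,-0.143,-0.017,-30],[-0.13,-0.191,-0.022,-40],[-0.162,-0.238,-0.028,-50],[-0.194,-0.286,-0.033,-60],[-0.227,-0.334,-0.038,-70],[-0.259,-0.381,-0.044,-80],[-0.292,-0.429,-0.05,-90],[-0.324,-0.477,-0.055,-100]]}}

```text
clock: 6.52
position: [444.9, -322.0, 202.3]
ee_rot: [-0.306, 0.951, 0.036, -0.003]
contact_force: [0.4, -0.1, -0.6]
gripper_width: 22.8
```

```bash
cat >> kin.py <<'E'
def where():
    s,M=st(); print(ti(M),"j",s["joints"].round(2)); return s,M
def to(p,nose=None):
    s,M=where(); d=M.T@(np.array(p,float)-s["position"]); cur=np.degrees(np.arctan2(-M[1,0],-M[0,0]))
    print("move",d.round(1),"turn",None if nose is None else np.round(cur-nose,1))
E
python3 - <<'E'
from kin import *
to([375,-446,210],-132)
E
```

```text
t 6.53 p [ 444.94 -321.96  202.29] F [ 0.36 -0.1  -0.56] T [-0.172 -0.184 -0.022] w 22.84 yawx -144.36 tilt 4.18
('tz', array([-0.028,  0.067]), 'yaw nose', np.float64(35.6)) j [-0.36  0.32 -0.18 -0.06 -1.11 -0.56]
move [129.  -59.2 -14. ] turn 167.6
```

Call:
{"fn": "jog_arm", "kwargs": {"increments": [[0.03,-0.012,-0.003,-10],[0.06,-0.024,-0.006,-20],[0.09,-0.036,-0.01,-30],[0.11,-0.05,-0.014,-40],[0.129,-0.059,-0.014,-50],[0.129,-0.059,-0.014,-60],[0.129,-0.059,-0.014,-70],[0.129,-0.059,-0.014,-80],[0.129,-0.059,-0.014,-90],[0.129,-0.059,-0.014,-100]]}}

```text
clock: 7.78
position: [373.5, -445.3, 208.8]
ee_rot: [0.926, -0.375, -0.027, -0.026]
contact_force: [-0.1, -0.1, -1.8]
gripper_width: 22.7
```

Call:
{"fn": "jog_arm", "kwargs": {"increments": [[0,0,0,-10],[0,0,0,-20],[0,0,0,-30],[0,0,0,-40],[0,0,0,-50],[0,0,0,-60],[0,0,0,-70],[0,0,0,-80],[0,0,0,-86]]}}

```text
clock: 8.9
position: [372.2, -444.9, 207.8]
ee_rot: [0.932, 0.359, -0.003, -0.039]
contact_force: [-0.3, 0.4, -2.0]
gripper_width: 22.7
```

```bash
python3 - <<'E'
from kin import *
s,M=where()
for dx in (0,-40,40):
  j=s["joints"];P=s["position"];Mc=M
  for k in range(4):
    j,e=ik(P+np.array([dx*.0,dx,0]),Mc@rotz(-np.radians(12)),j,.65); P,Mc=fk(P0,j); print(dx,j.round(2),P.round(0),ti(Mc))
E
```

```text
t 8.9 p [ 372.15 -444.87  207.77] F [-0.35  0.41 -1.98] T [-0.144 -0.104  0.037] w 22.7 yawx 42.09 tilt 4.44
('tz', array([-0.033,  0.07 ]), 'yaw nose', np.float64(-137.9)) j [-0.61  0.38 -0.1  -0.04 -1.16  2.94]
0 [-0.59  0.37 -0.12 -0.03 -1.15  3.1 ] [ 379. -435.  208.] ('tz', array([-0.041,  0.058]), 'yaw nose', np.float64(-126.8))
0 [-0.47  0.33 -0.18  0.03 -1.12  3.1 ] [ 400. -392.  206.] ('tz', array([-0.067, -0.   ]), 'yaw nose', np.float64(-118.3))
0 [-0.35  0.3  -0.25  0.1  -1.08  3.1 ] [ 414. -347.  199.] ('tz', array([-0.084, -0.061]), 'yaw nose', np.float64(-109.5))
0 [-0.23  0.27 -0.33  0.16 -1.04  3.1 ] [ 421. -304.  188.] ('tz', array([-0.092, -0.122]), 'yaw nose', np.float64(-100.3))
-40 [-0.61  0.41 -0.05 -0.01 -1.18  3.1 ] [ 386. -465.  208.] ('tz', array([-0.05 ,  0.045]), 'yaw nose', np.float64(-127.8))
-40 [-0.53  0.42 -0.06  0.07 -1.15  3.1 ] [ 415. -450.  201.] ('tz', array([-0.085, -0.029]), 'yaw nose', np.float64(-120.8))
-40 [-0.45  0.42 -0.11  0.16 -1.1   3.1 ] [ 435. -433.  186.] ('tz', array([-0.111, -0.109]), 'yaw nose', np.float64(-113.4))
-40 [-0.38  0.43 -0.18  0.27 -1.03  3.1 ] [ 445. -418.  162.] ('tz', array([-0.127, -0.192]), 'yaw nose', np.float64(-105.4))
40 [-0.56  0.33 -0.18 -0.05 -1.13  3.09] [ 372. -405.  208.] ('tz', array([-0.033,  0.07 ]), 'yaw nose', np.float64(-125.9))
40 [-0.41  0.26 -0.29 -0.01 -1.09  3.1 ] [ 385. -336.  208.] ('tz', array([-0.048,  0.032]), 'yaw nose', np.float64(-116.0))
40 [-0.25  0.19 -0.38  0.02 -1.06  3.1 ] [ 392. -268.  207.] ('tz', array([-0.057, -0.005]), 'yaw nose', np.float64(-105.8))
40 [-0.08  0.13 -0.46  0.05 -1.04  3.1 ] [ 393. -202.  206.] ('tz', array([-0.058, -0.037]), 'yaw nose', np.float64(-95.2))
```

```bash
python3 - <<'E'
from kin import *
s,M=where()
for q in ([310,-480,250],[290,-470,250],[270,-480,250]):
  j,e=ik(np.array(q),M,s["joints"],.65);P,Mc=fk(P0,j); print("start",j.round(2),P.round(0),ti(Mc))
  for sh in ([0,-40,0],[-30,-40,0]):
    j2,P2,M2=j,P,Mc
    for k in range(3):
      j2,e=ik(P2+sh,M2@rotz(-np.radians(12)),j2,.65); P2,M2=fk(P0,j2); print(sh,j2.round(2),P2.round(0),ti(M2))
to([290,-470,250])
E
```

```text
t 8.9 p [ 372.15 -444.87  207.77] F [-0.35  0.41 -1.98] T [-0.144 -0.104  0.037] w 22.7 yawx 42.09 tilt 4.44
('tz', array([-0.033,  0.07 ]), 'yaw nose', np.float64(-137.9)) j [-0.61  0.38 -0.1  -0.04 -1.16  2.94]
start [-0.73  0.33 -0.06 -0.03 -1.25  3.05] [ 310. -480.  250.] ('tz', array([-0.033,  0.07 ]), 'yaw nose', np.float64(-137.9))
[0, -40, 0] [-0.66  0.35 -0.03  0.02 -1.25  3.1 ] [ 342. -479.  248.] ('tz', array([-0.067,  0.022]), 'yaw nose', np.float64(-129.9))
[0, -40, 0] [-0.57  0.36 -0.05  0.1  -1.22  3.1 ] [ 374. -462.  238.] ('tz', array([-0.102, -0.046]), 'yaw nose', np.float64(-122.9))
[0, -40, 0] [-0.49  0.36 -0.1   0.18 -1.17  3.1 ] [ 397. -443.  221.] ('tz', array([-0.13, -0.12]), 'yaw nose', np.float64(-115.5))
[-30, -40, 0] [-0.68  0.32 -0.09  0.04 -1.23  3.1 ] [ 317. -472.  247.] ('tz', array([-0.073,  0.014]), 'yaw nose', np.float64(-130.4))
[-30, -40, 0] [-0.6   0.29 -0.17  0.12 -1.18  3.1 ] [ 324. -451.  234.] ('tz', array([-0.114, -0.061]), 'yaw nose', np.float64(-123.3))
[-30, -40, 0] [-0.52  0.27 -0.27  0.22 -1.1   3.1 ] [ 321. -432.  213.] ('tz', array([-
[... 1470 characters left out ...]
14, -0.13]), 'yaw nose', np.float64(-115.4))
[-30, -40, 0] [-0.7   0.28 -0.15  0.05 -1.2   3.1 ] [ 285. -464.  244.] ('tz', array([-0.082,  0.003]), 'yaw nose', np.float64(-130.9))
[-30, -40, 0] [-0.61  0.25 -0.23  0.14 -1.15  3.1 ] [ 292. -444.  230.] ('tz', array([-0.124, -0.072]), 'yaw nose', np.float64(-123.6))
[-30, -40, 0] [-0.54  0.23 -0.34  0.24 -1.07  3.1 ] [ 290. -427.  207.] ('tz', array([-0.157, -0.151]), 'yaw nose', np.float64(-115.5))
t 8.9 p [ 372.15 -444.87  207.77] F [-0.35  0.41 -1.98] T [-0.144 -0.104  0.037] w 22.7 yawx 42.09 tilt 4.44
('tz', array([-0.033,  0.07 ]), 'yaw nose', np.float64(-137.9)) j [-0.61  0.38 -0.1  -0.04 -1.16  2.94]
move [-76.8 -39.6 -41.2] turn None
```

Call:
{"fn": "jog_arm", "kwargs": {"increments": [[-0.04,-0.02,-0.03,0],[-0.077,-0.04,-0.041,0],[-0.077,-0.04,-0.041,0],[-0.077,-0.04,-0.041,0]]}}

```text
clock: 9.4
position: [289.0, -469.3, 249.0]
ee_rot: [0.933, 0.359, -0.003, -0.039]
contact_force: [0.5, -0.6, -0.9]
gripper_width: 22.9
```

```bash
python3 - <<'E'
from kin import *
s,M=where(); print((M.T@[-30,-40,0]).round(1))
E
```

```text
t 9.4 p [ 289.   -469.34  248.96] F [ 0.47 -0.58 -0.85] T [-0.169 -0.112  0.079] w 22.9 yawx 42.03 tilt 4.53
('tz', array([-0.033,  0.072]), 'yaw nose', np.float64(-138.0)) j [-0.74  0.3  -0.11 -0.03 -1.24  3.06]
[-49.1   9.5  -1.9]
```

Call:
{"fn": "jog_arm", "kwargs": {"increments": [[-0.025,0.005,-0.001,-6],[-0.05,0.01,-0.002,-12],[-0.05,0.01,-0.002,-12],[-0.05,0.01,-0.002,-12],[-0.05,0.01,-0.002,-12]]}}

```text
clock: 10.02
position: [294.2, -465.7, 245.1]
ee_rot: [0.909, 0.415, -0.035, -0.019]
contact_force: [0.5, -1.1, -0.7]
gripper_width: 22.9
```

```bash
python3 - <<'E'
from kin import *
s,M=where(); print((M.T@[-30,-40,0]).round(1))
for sh in ([0,-40,0],[-30,-40,0],[-60,-20,0]):
  for t in (6,9,12):
    j2,e=ik(s["position"]+sh,M@rotz(-np.radians(t)),s["joints"],.65); P2,M2=fk(P0,j2); print(sh,t,j2.round(2),P2.round(0),ti(M2))
E
```

```text
t 10.03 p [ 294.25 -465.67  245.05] F [ 0.46 -1.06 -0.72] T [-0.052 -0.199  0.051] w 22.91 yawx 49.23 tilt 4.63
('tz', array([-0.081,  0.006]), 'yaw nose', np.float64(-130.8)) j [-0.69  0.29 -0.17  0.05 -1.18  3.1 ]
[-49.8   3.5   2.2]
[0, -40, 0] 6 [-0.65  0.32 -0.11  0.1  -1.21  3.1 ] [ 316. -474.  240.] ('tz', array([-0.105, -0.031]), 'yaw nose', np.float64(-127.5))
[0, -40, 0] 9 [-0.62  0.31 -0.13  0.11 -1.2   3.1 ] [ 322. -463.  237.] ('tz', array([-0.112, -0.046]), 'yaw nose', np.float64(-125.4))
[0, -40, 0] 12 [-0.59  0.3  -0.16  0.13 -1.18  3.1 ] [ 326. -452.  234.] ('tz', array([-0.117, -0.061]), 'yaw nose', np.float64(-123.2))
[-30, -40, 0] 6 [-0.67  0.29 -0.16  0.11 -1.19  3.1 ] [ 291. -468.  238.] ('tz', array([-0.111, -0.039]), 'yaw nose', np.float64(-128.0))
[-30, -40, 0] 9 [-0.64  0.27 -0.19  0.12 -1.17  3.1 ] [ 296. -457.  235.] ('tz', array([-0.117, -0.054]), 'yaw nose', np.float64(-125.7))
[-30, -40, 0] 12 [-0.61  0.26 -0.21  0.14 -1.16  3.1 ] [ 301. -446.  231.] ('tz', array([-0.122, -0.069]), 'yaw nose', np.float64(-123.5))
[-60, -20, 0] 6 [-0.67  0.23 -0.24  0.11 -1.16  3.1 ] [ 262. -448.  238.] ('tz', array([-0.112, -0.041]), 'yaw nose', np.float64(-127.9))
[-60, -20, 0] 9 [-0.64  0.22 -0.27  0.13 -1.15  3.1 ] [ 268. -437.  235.] ('tz', array([-0.118, -0.054]), 'yaw nose', np.float64(-125.6))
[-60, -20, 0] 12 [-0.61  0.21 -0.29  0.14 -1.14  3.1 ] [ 272. -426.  231.] ('tz', array([-0.123, -0.069]), 'yaw nose', np.float64(-123.2))
```

Model predicts well. A further [-30,-40,0] with 6°.

Call:
{"fn": "jog_arm", "kwargs": {"increments": [[-0.05,0.0035,0.002,-6],[-0.05,0.0035,0.002,-6],[-0.05,0.0035,0.002,-6],[-0.05,0.0035,0.002,-6]]}}

```text
clock: 10.52
position: [288.0, -473.4, 238.9]
ee_rot: [0.898, 0.435, -0.061, -0.005]
contact_force: [-0.3, 0.2, -0.9]
gripper_width: 22.5
```

```bash
python3 - <<'E'
from kin import *
s,M=where(); print("dir",np.degrees(np.arctan2(-M[1,2],-M[0,2])))
to([420,-230,200],20)
E
```

```text
t 10.53 p [ 288.03 -473.37  238.91] F [-0.3   0.19 -0.88] T [ 0.11 -0.26  0.03] w 22.46 yawx 51.86 tilt 7.05
('tz', array([-0.114, -0.045]), 'yaw nose', np.float64(-128.1)) j [-0.68  0.28 -0.21  0.12 -1.14  3.1 ]
dir 21.558737787238005
t 10.53 p [ 288.03 -473.37  238.91] F [-0.3   0.19 -0.88] T [ 0.11 -0.26  0.03] w 22.46 yawx 51.86 tilt 7.05
('tz', array([-0.114, -0.045]), 'yaw nose', np.float64(-128.1)) j [-0.68  0.28 -0.21  0.12 -1.14  3.1 ]
move [275.5 -45.8  12.6] turn -148.1
```

```bash
python3 - <<'E'
from kin import *
to([386,-58,150],21.5)
s=read_state(); M=R.from_quat(s["ee_rot"]).as_matrix()
print(ik(np.array([386,-58,40.]),M@rotz(np.radians(210)),[0,.1,-.7,0,-.7,-1.2],.65))
E
```

```text
t 10.53 p [ 288.03 -473.37  238.91] F [-0.3   0.19 -0.88] T [ 0.11 -0.26  0.03] w 22.46 yawx 51.86 tilt 7.05
('tz', array([-0.114, -0.045]), 'yaw nose', np.float64(-128.1)) j [-0.68  0.28 -0.21  0.12 -1.14  3.1 ]
move [ 394.4 -176.2   58.3] turn -149.6
(array([ 0.28154202,  0.34748311, -0.76761766,  0.02123145, -0.57823309,
       -1.49265241]), array([ 1.14141585e-13, -6.36362074e-14,  5.26767963e-13, -1.11378458e-13,
        2.33078351e-13, -4.20966441e-14]))
```

Call:
{"fn": "jog_arm", "kwargs": {"increments": [[0.04,-0.018,0.006,10],[0.08,-0.035,0.012,20],[0.12,-0.053,0.018,30],[0.16,-0.07,0.024,40],[0.2,-0.088,0.03,50],[0.24,-0.106,0.036,60],[0.28,-0.124,0.042,70],[0.32,-0.141,0.048,80],[0.36,-0.159,0.054,90],[0.394,-0.176,0.058,100]]}}

```text
clock: 11.78
position: [386.7, -56.8, 150.6]
ee_rot: [0.91, -0.411, -0.042, 0.044]
contact_force: [0.5, 0.6, -1.2]
gripper_width: 22.9
```

Call:
{"fn": "jog_arm", "kwargs": {"increments": [[0,0,0,10],[0,0,0,20],[0,0,0,30],[0,0,0,40],[0,0,0,50],[0,0,0,60],[0,0,0,70],[0,0,0,80],[0,0,0,90],[0,0,0,100]]}}

```text
clock: 13.02
position: [387.3, -56.7, 151.1]
ee_rot: [-0.267, 0.962, -0.006, -0.06]
contact_force: [-0.3, 1.0, -0.6]
gripper_width: 22.7
```

```bash
python3 - <<'E'
from kin import *
to([386,-58,100],21.5)
E
```

```text
t 13.03 p [387.33 -56.69 151.12] F [-0.33  1.   -0.58] T [ 0.078 -0.258 -0.017] w 22.71 yawx -148.94 tilt 6.86
('tz', array([-0.111, -0.044]), 'yaw nose', np.float64(31.1)) j [ 0.28  0.15 -0.62  0.01 -0.93 -1.32]
move [-4.2 -1.4 51. ] turn 9.6
```

Call:
{"fn": "jog_arm", "kwargs": {"increments": [[-0.003,-0.001,0.05,9.6],[-0.007,-0.002,0.092,9.6],[-0.007,-0.002,0.092,9.6],[-0.007,-0.002,0.092,9.6]]}}

```text
clock: 13.52
position: [385.6, -58.6, 60.1]
ee_rot: [-0.186, 0.981, -0.011, -0.057]
contact_force: [-0.4, 0.8, -1.1]
gripper_width: 22.7
```

```bash
python3 - <<'E'
from kin import *
where(); snap("scene","s4",(190,150,350,270)); snap("side","d4",(220,170,360,275))
E
```

```text
t 13.53 p [385.59 -58.58  60.14] F [-0.4   0.81 -1.09] T [ 0.112 -0.256 -0.018] w 22.71 yawx -158.58 tilt 6.72
('tz', array([-0.109, -0.044]), 'yaw nose', np.float64(21.4)) j [ 0.28  0.3  -0.73  0.02 -0.65 -1.49]
k 5.0
k 5.714285714285714
```

View pics/s4.png

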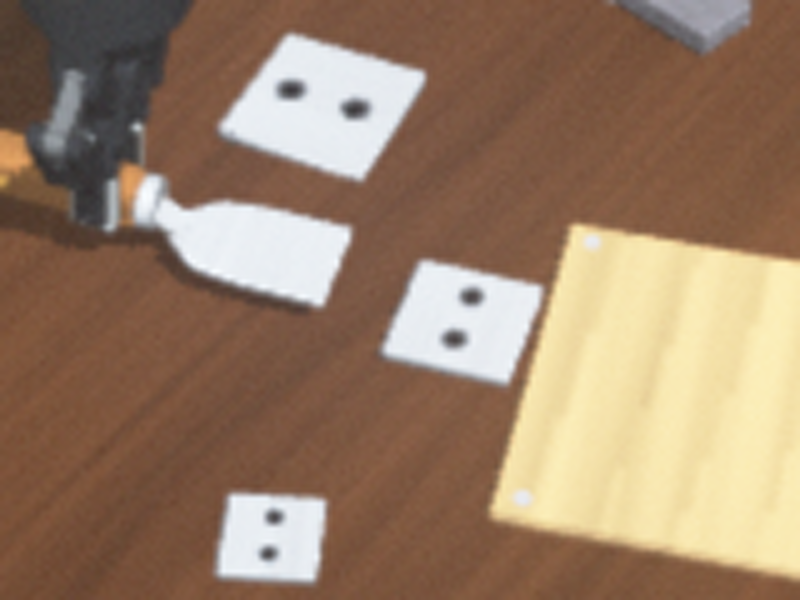

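View pics/d4.png

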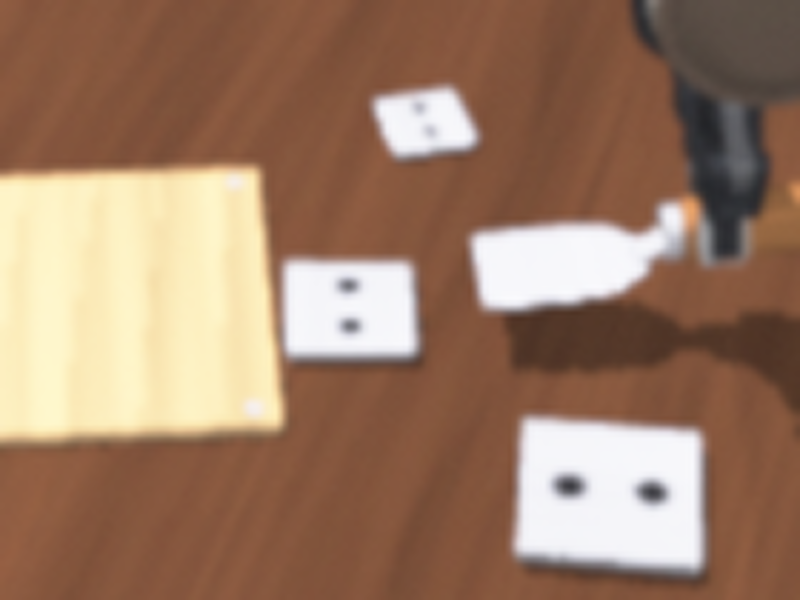

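```bash
cat >> kin.py <<'E'
def tri(a,b):
    r=[]
    for n,(u,v) in (("scene",a),("side",b)):
        p0=ray(n,u,v,0);p1=ray(n,u,v,100);r.append((p0,p1-p0))
    A=np.zeros((3,3));bb=np.zeros(3)
    for p,d in r:
        d=d/np.linalg.norm(d);Q=np.eye(3)-np.outer(d,d);A+=Q;bb+=Q@p
    x=np.linalg.solve(A,bb);return x
O=np.array([584.9,2.9]);BY=np.radians(22.4)
def tob(p):
    d=np.array(p[:2])-O;c,s=np.cos(BY),np.sin(BY);return np.array([c*d[0]+s*d[1],-s*d[0]+c*d[1]])
E
python3 - <<'E'
from kin import *
sc=lambda u,v:(190+u/5-.4,150+v/5-.4); sd=lambda u,v:(220+u/5.714-.4,170+v/5.714-.4)
for a,b in [((352,230),(482,310)),((323,306),(471,232)),((337.5,268),(476.5,271))]:
    x=tri(sc(*a),sd(*b)); print("tip",x.round(1),tob(x).round(1))
s,M=st()
for b in (0,3.3,6):
    b=np.radians(b); t=s["position"]+M@[-(36+79*np.cos(b)),0,22.8-79*np.sin(b)]; print("pred tip",b,t.round(1),tob(t).round(1))
for a,b in [((421,261),(418,355)),((543,287),(285,357)),((510,384),(284,261)),((381,355),(412,262))]:
    x=tri(sc(*a),sd(*b)); print("plate",x.round(1),tob(x).round(1))
E
```

```text
tip [479.1   5.7  27.1] [-96.8  42.9]
tip [498.5 -42.6  29.3] [-97.2  -9.2]
tip [488.7 -18.6  27.8] [-97.1  16.8]
t 13.62 p [385.7  -58.45  60.51] F [ 0.34 -0.71 -0.82] T [ 0.092 -0.301 -0.031] w 22.75 yawx -158.59 tilt 6.62
pred tip 0.0 [489.6 -17.7  24.6] [-96.   17.2]
pred tip 0.05759586531581287 [490.  -17.6  29.1] [-95.6  17.2]
pred tip 0.10471975511965978 [490.1 -17.5  32.9] [-95.4  17.2]
plate [504.7  24.    6.5] [-66.1  50. ]
plate [562.3  44.5   6.2] [-5. 47.]
plate [583.9 -16.3   8.2] [ -8.2 -17.4]
plate [525.5 -36.1   7.6] [-69.8 -13.5]
```

Call:
{"fn": "jog_arm", "kwargs": {"increments": [[-0.0015,0,0.012,0],[-0.0029,0,0.0243,0],[-0.0029,0,0.0243,0],[-0.0029,0,0.0243,0]]}}

```text
clock: 14.12
position: [386.1, -58.4, 36.3]
ee_rot: [-0.186, 0.981, -0.011, -0.056]
contact_force: [-0.8, -0.9, -0.6]
gripper_width: 23.0
```

Call:
{"fn": "jog_arm", "kwargs": {"increments": [[-0.0001,0,0.001,0],[-0.0001,0,0.001,0]]}}

```text
clock: 14.38
position: [386.3, -58.3, 35.5]
ee_rot: [-0.186, 0.981, -0.011, -0.056]
contact_force: [-0.5, 0.4, 0.1]
gripper_width: 22.6
```

Call:
{"fn": "jog_arm", "kwargs": {"increments": [[-0.0001,0,0.001,0],[-0.0001,0,0.001,0]]}}

```text
clock: 14.62
position: [386.3, -58.3, 34.5]
ee_rot: [-0.186, 0.981, -0.011, -0.056]
contact_force: [0.2, 0.1, -1.1]
gripper_width: 23.1
```

```bash
python3 - <<'E'
from kin import *
s,M=where();print(M.round(3))
E
```

```text
t 14.62 p [386.27 -58.33  34.53] F [ 0.23  0.11 -1.12] T [ 0.149 -0.267  0.02 ] w 23.09 yawx -158.58 tilt 6.54
('tz', array([-0.106, -0.043]), 'yaw nose', np.float64(21.4)) j [ 0.28  0.36 -0.76  0.02 -0.57 -1.5 ]
[[-0.925 -0.365 -0.106]
 [-0.363  0.931 -0.043]
 [ 0.114 -0.001 -0.993]]
```

Call:
{"fn": "jog_arm", "kwargs": {"increments": [[-0.0001,0,0.001,0],[-0.0001,0,0.001,0]]}}

```text
clock: 14.88
position: [386.3, -58.3, 33.5]
ee_rot: [-0.186, 0.981, -0.011, -0.056]
contact_force: [-0.5, 0.6, -0.0]
gripper_width: 23.2
```

```bash
python3 - <<'E'
from kin import *
where()
E
```

```text
t 14.88 p [386.29 -58.34  33.53] F [-0.51  0.56 -0.01] T [ 0.118 -0.236  0.036] w 23.16 yawx -158.58 tilt 6.53
('tz', array([-0.106, -0.043]), 'yaw nose', np.float64(21.4)) j [ 0.28  0.36 -0.76  0.02 -0.57 -1.5 ]
```

Call:
{"fn": "jog_arm", "kwargs": {"increments": [[-0.0001,0,0.001,0],[-0.0001,0,0.001,0]]}}

```text
clock: 15.12
position: [386.1, -58.4, 32.7]
ee_rot: [-0.186, 0.981, -0.011, -0.056]
contact_force: [-1.7, -0.7, 3.7]
gripper_width: 22.6
```

```bash
python3 - <<'E'
from kin import *
where()
E
```

```text
t 15.12 p [386.14 -58.44  32.66] F [-1.73 -0.69  3.68] T [ 0.086 -0.016 -0.004] w 22.57 yawx -158.58 tilt 6.54
('tz', array([-0.106, -0.043]), 'yaw nose', np.float64(21.4)) j [ 0.28  0.36 -0.76  0.02 -0.57 -1.5 ]
```

Call:
{"fn": "jog_arm", "kwargs": {"increments": [[-0.006,0,-0.001,0],[-0.012,0,-0.0016,0],[-0.018,0,-0.0023,0],[-0.0238,0,-0.0029,0],[-0.0238,0,-0.0029,0]]}}

```text
clock: 15.75
position: [409.8, -49.2, 32.8]
ee_rot: [-0.186, 0.981, -0.011, -0.055]
contact_force: [-1.2, -0.6, 1.2]
gripper_width: 22.5
```

```bash
python3 - <<'E'
from kin import *
where(); snap("scene","s5",(210,160,350,265)); snap("side","d5",(220,170,360,275))
E
```

```text
t 15.75 p [409.85 -49.21  32.84] F [-1.17 -0.58  1.17] T [ 0.128 -0.344 -0.003] w 22.45 yawx -158.55 tilt 6.41
('tz', array([-0.103, -0.042]), 'yaw nose', np.float64(21.5)) j [ 0.29  0.39 -0.7   0.02 -0.59 -1.5 ]
k 5.714285714285714
k 5.714285714285714
```

View pics/s5.png

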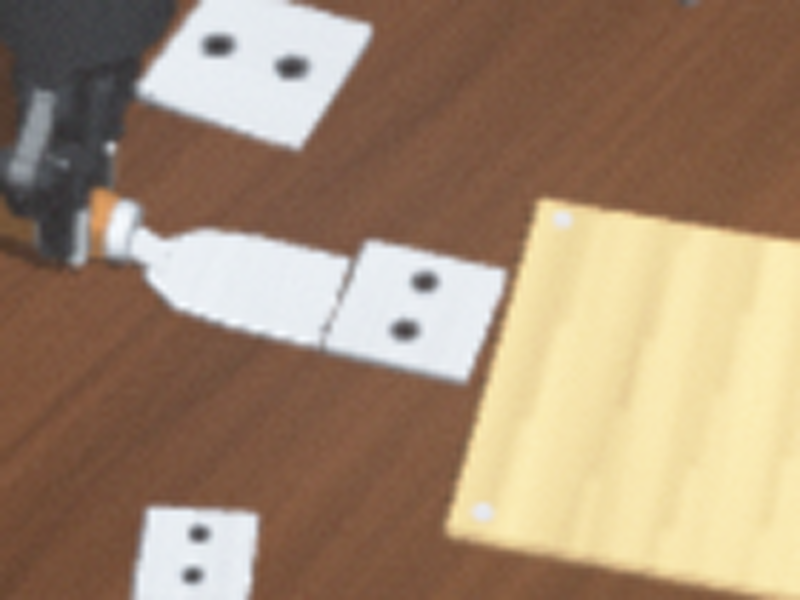

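View pics/d5.png

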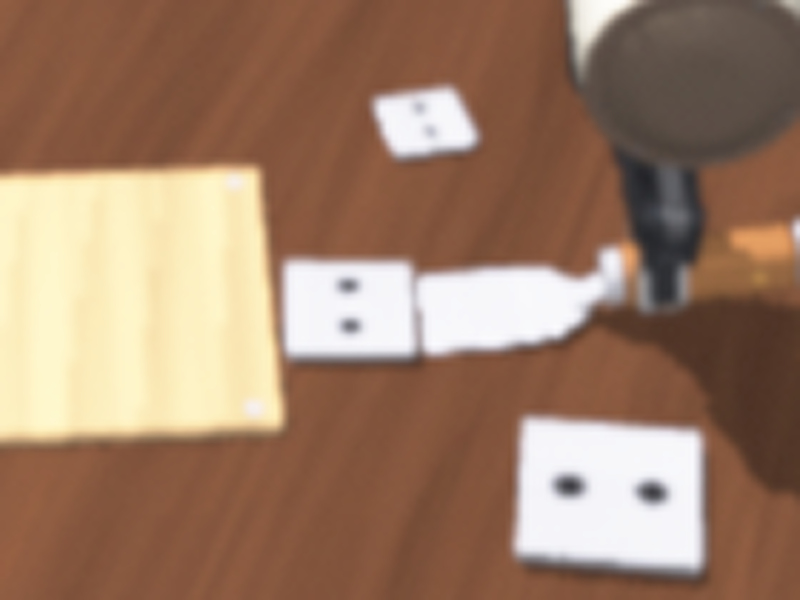

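Call:
{"fn": "jog_arm", "kwargs": {"increments": [[-0.002,0,-0.0002,0],[-0.004,0,-0.0004,0],[-0.006,0,-0.0007,0],[-0.006,0,-0.0007,0]]}}

```text
clock: 16.35
position: [415.1, -47.1, 32.8]
ee_rot: [-0.186, 0.981, -0.011, -0.055]
contact_force: [-2.8, -1.4, 3.2]
gripper_width: 22.8
```

Call:
{"fn": "jog_arm", "kwargs": {"increments": [[-0.002,0,-0.0002,0],[-0.004,0,-0.0004,0],[-0.004,0,-0.0004,0]]}}

```text
clock: 16.73
position: [419.0, -45.6, 32.8]
ee_rot: [-0.186, 0.981, -0.011, -0.055]
contact_force: [-3.4, -1.0, 2.5]
gripper_width: 23.0
```

```bash
python3 - <<'E'
from kin import *
where(); snap("scene","s6",(210,160,350,265)); snap("side","d6",(220,170,360,275))
E
```

```text
t 16.73 p [418.97 -45.63  32.79] F [-3.39 -0.96  2.5 ] T [-0.275  0.484  0.004] w 23.03 yawx -158.56 tilt 6.42
('tz', array([-0.104, -0.042]), 'yaw nose', np.float64(21.4)) j [ 0.29  0.4  -0.68  0.02 -0.6  -1.5 ]
k 5.714285714285714
k 5.714285714285714
```

View pics/s6.png

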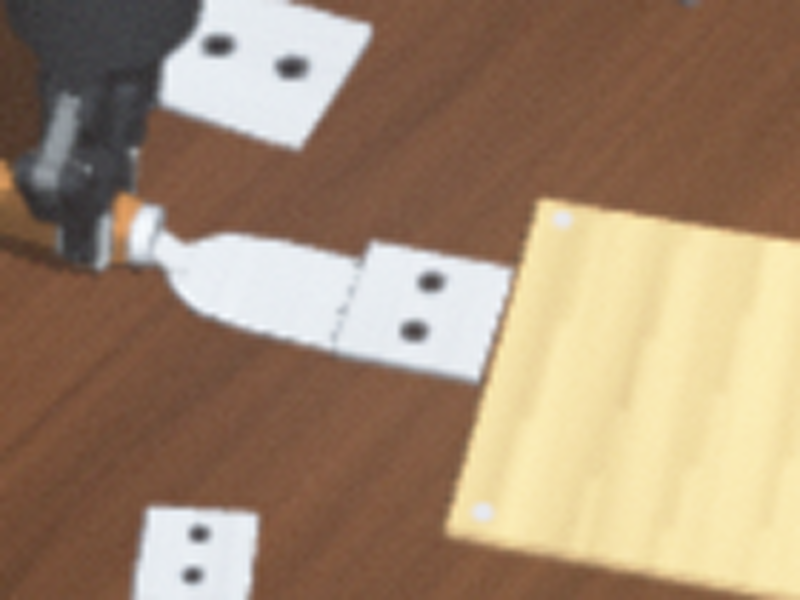

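View pics/d6.png

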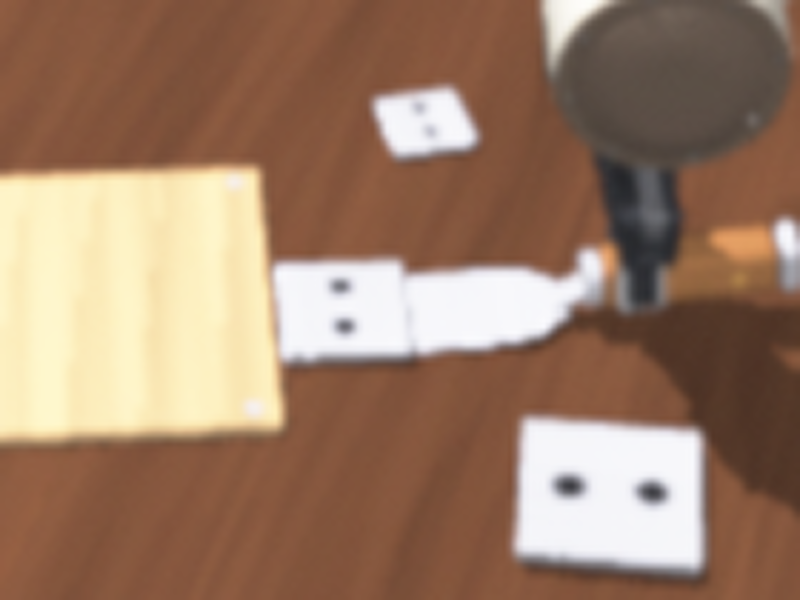

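Call:
{"fn": "jog_arm", "kwargs": {"increments": [[-0.001,0,-0.0001,0],[-0.002,0,-0.0002,0],[-0.003,0,-0.0003,0]]}}

```text
clock: 17.2
position: [421.8, -44.5, 32.7]
ee_rot: [-0.186, 0.981, -0.011, -0.055]
contact_force: [-4.7, -1.8, 2.5]
gripper_width: 22.6
```

Call:
{"fn": "jog_arm", "kwargs": {"increments": [[-0.001,0,-0.0001,0],[-0.002,0,-0.0002,0],[-0.002,0,-0.0002,0]]}}

```text
clock: 17.58
position: [423.3, -43.9, 32.6]
ee_rot: [-0.186, 0.981, -0.011, -0.055]
contact_force: [-4.3, -0.9, 4.0]
gripper_width: 22.6
```

Call:
{"fn": "jog_arm", "kwargs": {"increments": [[-0.001,0,-0.0001,0],[-0.002,0,-0.0002,0],[-0.002,0,-0.0002,0]]}}

```text
clock: 17.95
position: [424.6, -43.4, 32.6]
ee_rot: [-0.186, 0.981, -0.011, -0.056]
contact_force: [-4.2, -2.4, 4.8]
gripper_width: 22.7
```

```bash
python3 - <<'E'
from kin import *
where()
E
```

```text
t 17.95 p [424.59 -43.36  32.62] F [-4.16 -2.45  4.8 ] T [-0.398  0.934 -0.043] w 22.73 yawx -158.58 tilt 6.54
('tz', array([-0.106, -0.043]), 'yaw nose', np.float64(21.4)) j [ 0.29  0.4  -0.67  0.02 -0.61 -1.5 ]
```

Call:
{"fn": "jog_arm", "kwargs": {"increments": [[-0.001,0,-0.0004,0],[-0.002,0,-0.0006,0],[-0.003,0,-0.0008,0]]}}

```text
clock: 18.32
position: [427.3, -42.3, 33.0]
ee_rot: [-0.186, 0.981, -0.011, -0.056]
contact_force: [-4.6, -1.5, 2.9]
gripper_width: 22.7
```

```bash
python3 - <<'E'
from kin import *
where(); snap("scene","s7",(210,160,350,265)); snap("side","d7",(220,170,360,275))
E
```

```text
t 18.32 p [427.3  -42.26  33.05] F [-4.58 -1.47  2.85] T [-0.207  0.64  -0.007] w 22.68 yawx -158.58 tilt 6.55
('tz', array([-0.106, -0.043]), 'yaw nose', np.float64(21.4)) j [ 0.29  0.41 -0.66  0.02 -0.62 -1.5 ]
k 5.714285714285714
k 5.714285714285714
```

View pics/s7.png

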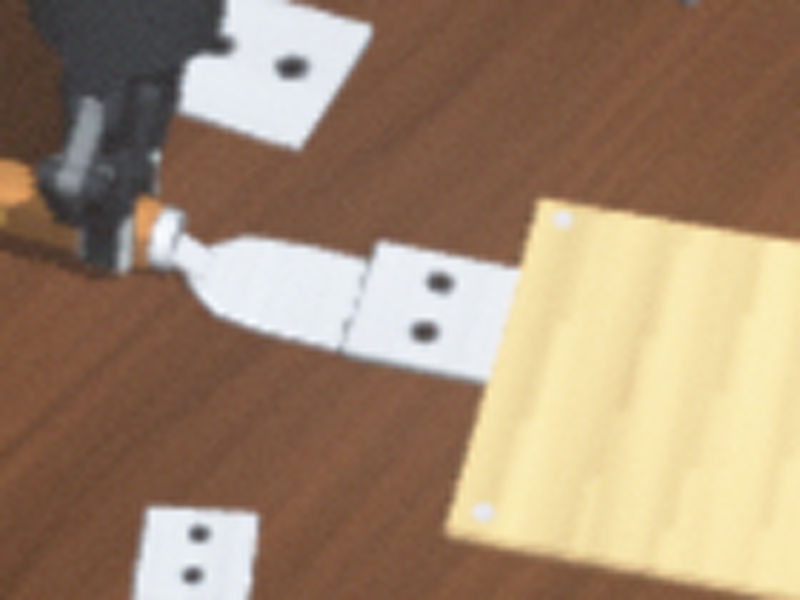

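View pics/d7.png

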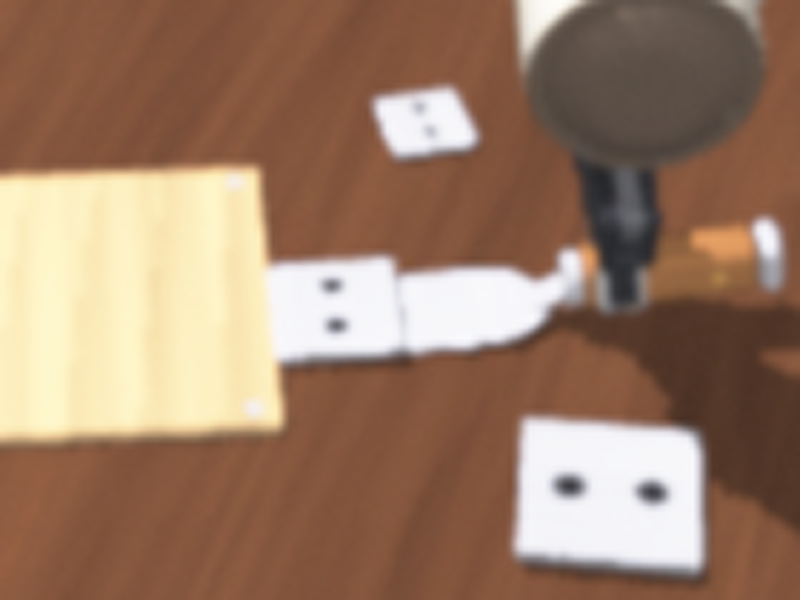

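Call:
{"fn": "jog_arm", "kwargs": {"increments": [[-0.001,0,-0.0002,0],[-0.002,0,-0.0004,0],[-0.003,0,-0.0006,0]]}}

```text
clock: 18.8
position: [430.9, -40.9, 33.3]
ee_rot: [-0.186, 0.981, -0.011, -0.055]
contact_force: [-3.3, -1.1, 1.7]
gripper_width: 22.8
```

Call:
{"fn": "jog_arm", "kwargs": {"increments": [[-0.001,0,-0.0002,0],[-0.002,0,-0.0004,0],[-0.003,0,-0.0006,0]]}}

```text
clock: 19.18
position: [434.0, -39.7, 33.5]
ee_rot: [-0.186, 0.981, -0.011, -0.055]
contact_force: [-2.6, -0.6, 0.5]
gripper_width: 23.2
```

```bash
python3 - <<'E'
from kin import *
s,M=where(); snap("scene","s8",(210,160,350,265)); snap("side","d8",(220,170,360,275))
b=np.radians(1.9); t=s["position"]+M@[-(36+79*np.cos(b)),0,22.8-79*np.sin(b)]; print("tip",t.round(1),tob(t).round(1))
E
```

```text
t 19.18 p [433.96 -39.68  33.48] F [-2.65 -0.56  0.48] T [-0.102  0.349 -0.013] w 23.16 yawx -158.56 tilt 6.47
('tz', array([-0.104, -0.042]), 'yaw nose', np.float64(21.4)) j [ 0.29  0.41 -0.65  0.02 -0.63 -1.5 ]
k 5.714285714285714
k 5.714285714285714
tip [5.382e+02 1.200e+00 5.000e-01] [-43.8  16.2]
```

View pics/s8.png

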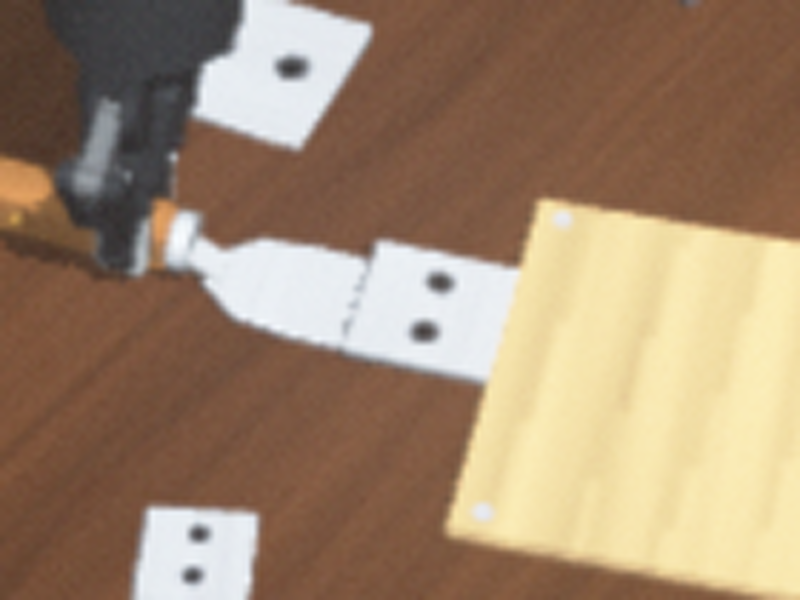

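View pics/d8.png

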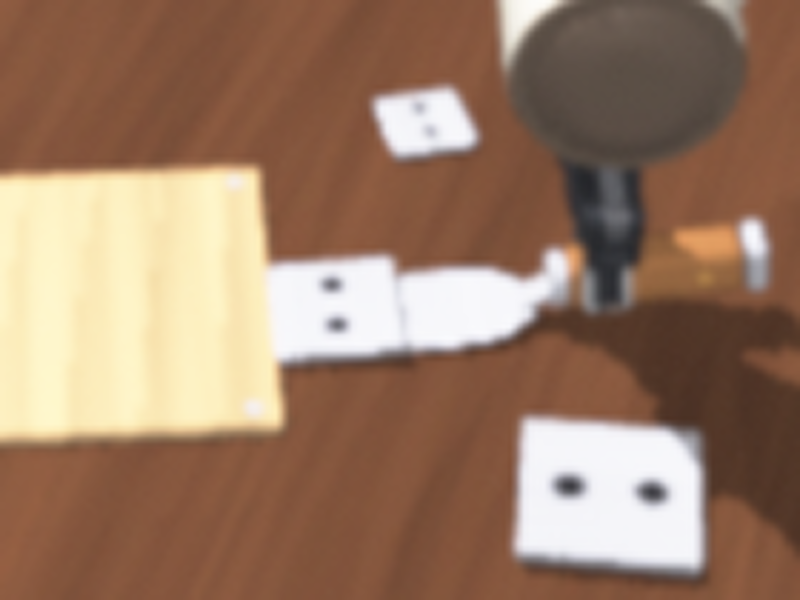

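Call:
{"fn": "jog_arm", "kwargs": {"increments": [[0.0003,0,-0.0038,0],[0.0002,0,-0.0076,0],[-0.0002,0,-0.0115,0],[-0.0009,0,-0.0153,0],[-0.002,0,-0.0189,0],[-0.002,0,-0.0189,0]]}}

```text
clock: 20.02
position: [438.5, -37.9, 52.4]
ee_rot: [-0.186, 0.981, -0.011, -0.054]
contact_force: [-0.7, 1.0, -1.9]
gripper_width: 22.7
```

```bash
python3 - <<'E'
from kin import *
s,M=where(); snap("scene","s9",(210,160,350,265)); snap("side","d9",(220,170,360,275))
b=np.radians(1.9); t=s["position"]+M@[-(36+79*np.cos(b)),0,22.8-79*np.sin(b)]; print("tip",t.round(1),tob(t).round(1))
E
```

```text
t 20.02 p [438.46 -37.9   52.4 ] F [-0.74  1.04 -1.88] T [-0.045  0.022  0.024] w 22.74 yawx -158.55 tilt 6.37
('tz', array([-0.103, -0.042]), 'yaw nose', np.float64(21.4)) j [ 0.29  0.38 -0.62  0.02 -0.68 -1.5 ]
k 5.714285714285714
k 5.714285714285714
tip [542.7   3.   19.6] [-39.   16.2]
```

View pics/s9.png

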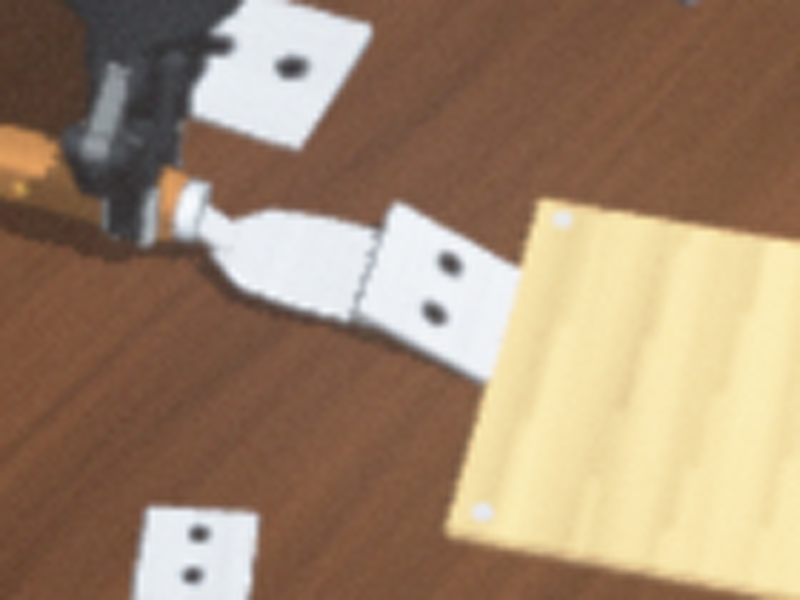

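View pics/d9.png

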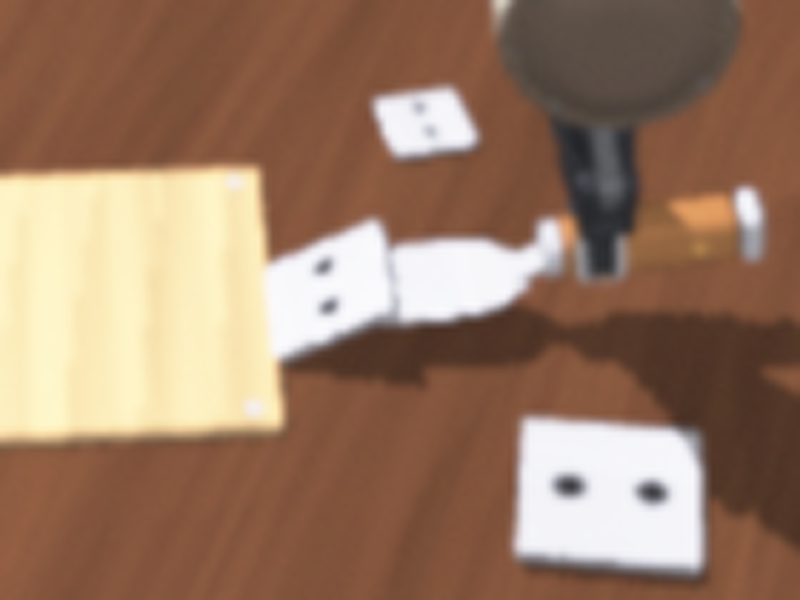

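Call:
{"fn": "jog_arm", "kwargs": {"increments": [[-0.0013,0,-0.0033,0],[-0.0031,0,-0.0067,0],[-0.0051,0,-0.0099,0],[-0.0074,0,-0.013,0],[-0.01,0,-0.0158,0],[-0.0128,0,-0.0184,0],[-0.0159,0,-0.0208,0],[-0.0159,0,-0.0208,0]]}}

```text
clock: 21.12
position: [455.9, -31.1, 71.3]
ee_rot: [-0.186, 0.981, -0.011, -0.054]
contact_force: [-1.0, -0.0, -1.3]
gripper_width: 22.9
```

```bash
python3 - <<'E'
from kin import *
s,M=where(); snap("scene","s10",(210,160,350,265)); snap("side","d10",(220,170,360,275))
b=np.radians(1.9); t=s["position"]+M@[-(36+79*np.cos(b)),0,22.8-79*np.sin(b)]; print("tip",t.round(1),tob(t).round(1))
E
```

```text
t 21.12 p [455.88 -31.08  71.27] F [-1.01 -0.05 -1.28] T [-0.007  0.02  -0.039] w 22.94 yawx -158.55 tilt 6.31
('tz', array([-0.102, -0.042]), 'yaw nose', np.float64(21.5)) j [ 0.3   0.37 -0.56  0.01 -0.75 -1.5 ]
k 5.714285714285714
k 5.714285714285714
tip [560.2   9.9  38.6] [-20.2  15.9]
```

View pics/s10.png

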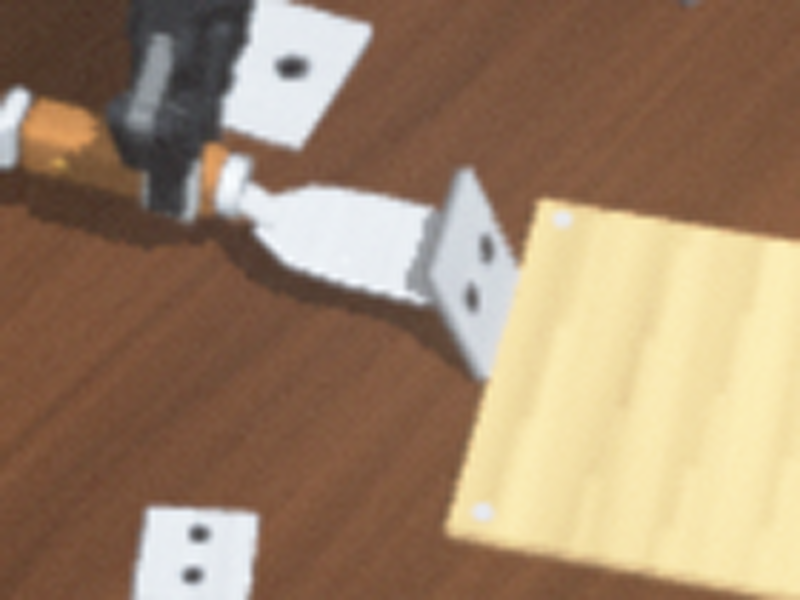

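View pics/d10.png

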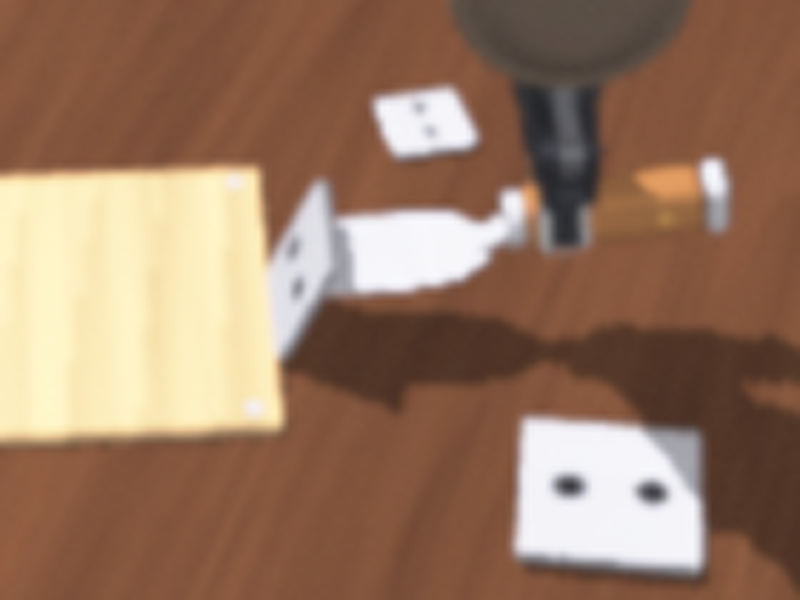

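Call:
{"fn": "jog_arm", "kwargs": {"increments": [[-0.0032,0,-0.0019,0],[-0.0066,0,-0.0038,0],[-0.01,0,-0.0051,0],[-0.0134,0,-0.006,0],[-0.0164,0,-0.0063,0],[-0.0194,0,-0.0067,0],[-0.0224,0,-0.007,0],[-0.0253,0,-0.0073,0],[-0.0253,0,-0.0073,0]]}}

```text
clock: 22.35
position: [479.6, -21.7, 75.4]
ee_rot: [-0.186, 0.981, -0.011, -0.055]
contact_force: [0.7, 0.3, -1.2]
gripper_width: 22.8
```

```bash
python3 - <<'E'
from kin import *
s,M=where(); snap("scene","s11",(230,150,390,270)); snap("side","d11",(200,170,340,275))
b=np.radians(1.9); t=s["position"]+M@[-(36+79*np.cos(b)),0,22.8-79*np.sin(b)]; print("tip",t.round(1),tob(t).round(1))
E
```

```text
t 22.35 p [479.61 -21.66  75.39] F [ 0.7   0.26 -1.19] T [ 0.081 -0.281 -0.006] w 22.79 yawx -158.56 tilt 6.38
('tz', array([-0.103, -0.042]), 'yaw nose', np.float64(21.4)) j [ 0.3   0.39 -0.5   0.01 -0.79 -1.51]
k 5.0
k 5.714285714285714
tip [583.9  19.3  42.6] [ 5.3 15.5]
```

View pics/s11.png

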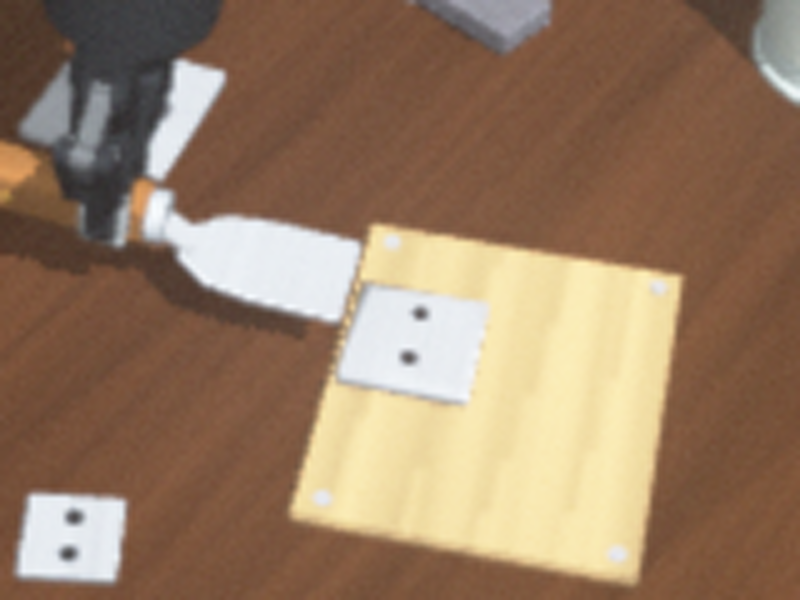

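View pics/d11.png

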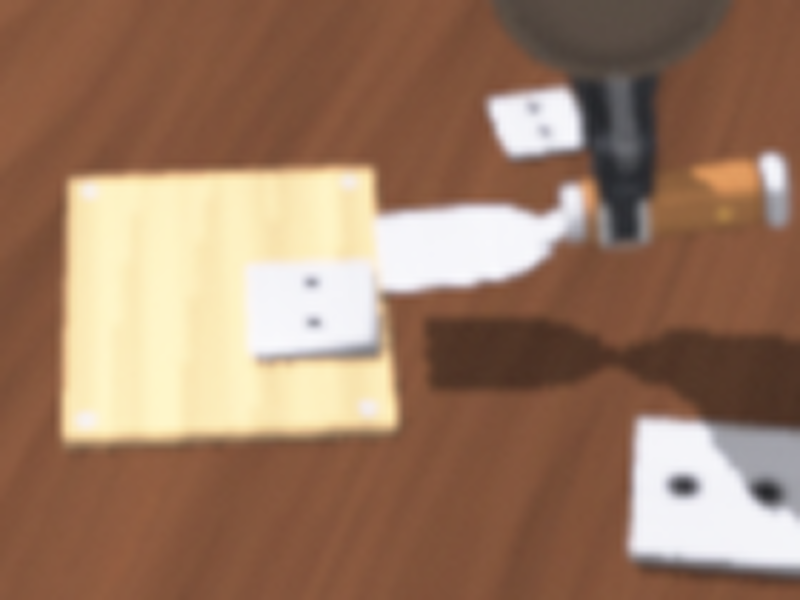

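```bash
python3 - <<'E'
from kin import *
sc=lambda u,v:(230+u/5-.4,150+v/5-.4); sd=lambda u,v:(200+u/5.714-.4,170+v/5.714-.4)
A=[(367,283),(490,299),(468,404),(338,381)];B=[(379,352),(256,355),(248,263),(374,262)]
X=[]
for a,b in zip(A,B):
    x=tri(sc(*a),sd(*b)); p=ray("scene",*sc(*a),12);q=ray("side",*sd(*b),12);X.append((p+q)/2); print(x.round(1),"scene z12",tob(p).round(1),"side",tob(q).round(1))
print("center",tob(np.mean(X,0)))
for u in [(372,226),(682,276),(638,584),(291,516)]: print("board scene",tob(ray("scene",*sc(*u),6)).round(1))
for u in [(373,167),(69,180),(63,444),(398,430)]: print("board side",tob(ray("side",*sd(*u),6)).round(1))
E
```

```text
[571.6  49.3  10.8] scene z12 [ 5.9 46.8] side [ 5.1 49.3]
[624.4  72.2  13.1] scene z12 [63.9 50. ] side [61.9 47.8]
[650.1  12.5  12.2] scene z12 [ 64.4 -15.8] side [ 63.4 -16.2]
[594.1  -9.2  10.6] scene z12 [  5. -16.] side [  3.2 -13.2]
center [34.10546502 16.59443855]
board scene [-0.1 90.5]
board scene [150.   91.6]
board scene [149.8 -92. ]
board scene [  0.1 -90.9]
board side [ -1.8 -91.3]
board side [149.9 -90.2]
board side [150.3  93.9]
board side [-0.4 94.5]
```

Call:
{"fn": "jog_arm", "kwargs": {"increments": [[0.0139,0,0.0015,0],[0.0139,0,0.0015,0],[0.0128,0,0.012,0],[0.0113,0,0.024,0],[0.0102,0,0.0353,0],[0.0102,0,0.0353,0],[0.0102,0,0.0353,0]]}}

```text
clock: 23.32
position: [466.4, -26.9, 41.3]
ee_rot: [-0.186, 0.981, -0.011, -0.055]
contact_force: [-0.6, -0.5, -1.7]
gripper_width: 22.7
```

```bash
python3 - <<'E'
from kin import *
s,M=where()
b=np.radians(1.9); t=s["position"]+M@[-(36+79*np.cos(b)),0,22.8-79*np.sin(b)]; print("tip",t.round(1),tob(t).round(1))
E
```

```text
t 23.32 p [466.36 -26.93  41.27] F [-0.61 -0.49 -1.72] T [ 0.127 -0.264 -0.006] w 22.69 yawx -158.55 tilt 6.41
('tz', array([-0.103, -0.042]), 'yaw nose', np.float64(21.4)) j [ 0.3   0.43 -0.56  0.02 -0.69 -1.51]
tip [570.6  14.    8.4] [-9.  15.7]
```

Tip at z≈8.4, 9 mm before the board. Forward 18 mm gently (0.11·f on tool z).

Call:
{"fn": "jog_arm", "kwargs": {"increments": [[-0.002,0,-0.0002,0],[-0.004,0,-0.0004,0],[-0.006,0,-0.0007,0],[-0.008,0,-0.0009,0],[-0.01,0,-0.0011,0],[-0.012,0,-0.0013,0],[-0.014,0,-0.0016,0]]}}

```text
clock: 24.2
position: [479.6, -21.7, 41.3]
ee_rot: [-0.186, 0.981, -0.011, -0.055]
contact_force: [-0.6, 0.6, -1.6]
gripper_width: 22.9
```

Call:
{"fn": "jog_arm", "kwargs": {"increments": [[-0.001,0,-0.0001,0],[-0.002,0,-0.0002,0],[-0.003,0,-0.0003,0],[-0.004,0,-0.0004,0]]}}

```text
clock: 24.7
position: [483.1, -20.3, 41.2]
ee_rot: [-0.186, 0.981, -0.011, -0.055]
contact_force: [-1.5, -0.0, -1.1]
gripper_width: 22.9
```

```bash
python3 - <<'E'
from kin import *
s,M=where(); snap("scene","s12",(230,150,390,270)); snap("side","d12",(200,170,340,275))
b=np.radians(1.9); t=s["position"]+M@[-(36+79*np.cos(b)),0,22.8-79*np.sin(b)]; print("tip",t.round(1),tob(t).round(1))
E
```

```text
t 24.7 p [483.15 -20.35  41.19] F [-1.52 -0.04 -1.14] T [-0.056  0.077  0.016] w 22.88 yawx -158.56 tilt 6.44
('tz', array([-0.104, -0.042]), 'yaw nose', np.float64(21.4)) j [ 0.3   0.46 -0.52  0.01 -0.71 -1.51]
k 5.0
k 5.714285714285714
tip [587.4  20.6   8.3] [ 9.  15.4]
```

View pics/s12.png

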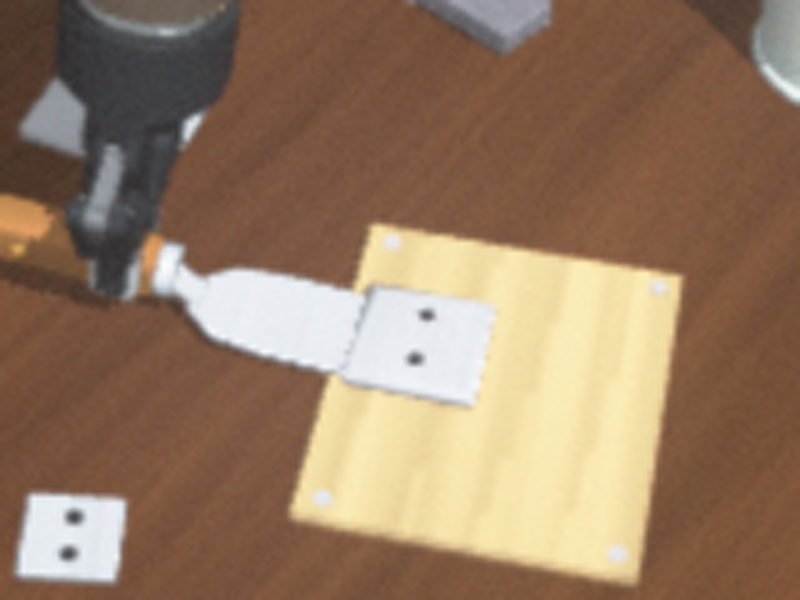

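View pics/d12.png

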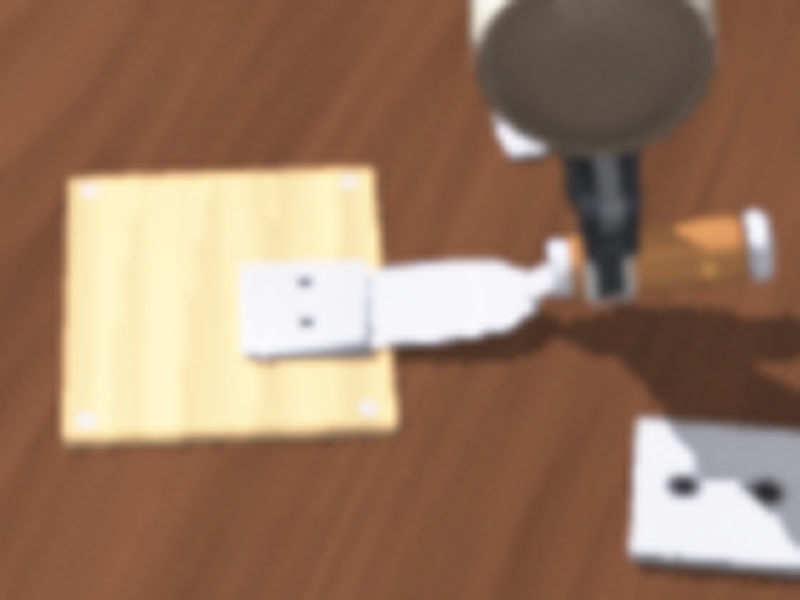

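Call:
{"fn": "jog_arm", "kwargs": {"increments": [[-0.001,0,-0.0001,0],[-0.002,0,-0.0002,0],[-0.003,0,-0.0003,0],[-0.004,0,-0.0004,0],[-0.004,0,-0.0004,0]]}}

```text
clock: 25.42
position: [487.4, -18.7, 41.1]
ee_rot: [-0.186, 0.981, -0.011, -0.055]
contact_force: [-1.0, 0.2, -1.7]
gripper_width: 23.1
```

Call:
{"fn": "jog_arm", "kwargs": {"increments": [[0.01,0,0.001,0],[0.03,0,0.003,0],[0.05,0,0.003,0],[0.05,0,-0.02,0],[0.05,0,-0.045,0],[0.05,0,-0.045,0]]}}

```text
clock: 26.18
position: [447.1, -34.6, 93.0]
ee_rot: [-0.186, 0.981, -0.011, -0.052]
contact_force: [-0.1, -0.6, -0.3]
gripper_width: 22.5
```

```bash
python3 - <<'E'
from kin import *
s,M=where(); snap("scene","s13",(230,150,390,270)); snap("side","d13",(200,170,340,275))
E
```

```text
t 26.18 p [447.11 -34.63  93.01] F [-0.14 -0.6  -0.33] T [ 0.108 -0.219 -0.028] w 22.45 yawx -158.54 tilt 6.06
('tz', array([-0.097, -0.041]), 'yaw nose', np.float64(21.5)) j [ 0.29  0.32 -0.56  0.01 -0.79 -1.5 ]
k 5.0
k 5.714285714285714
```

View pics/s13.png

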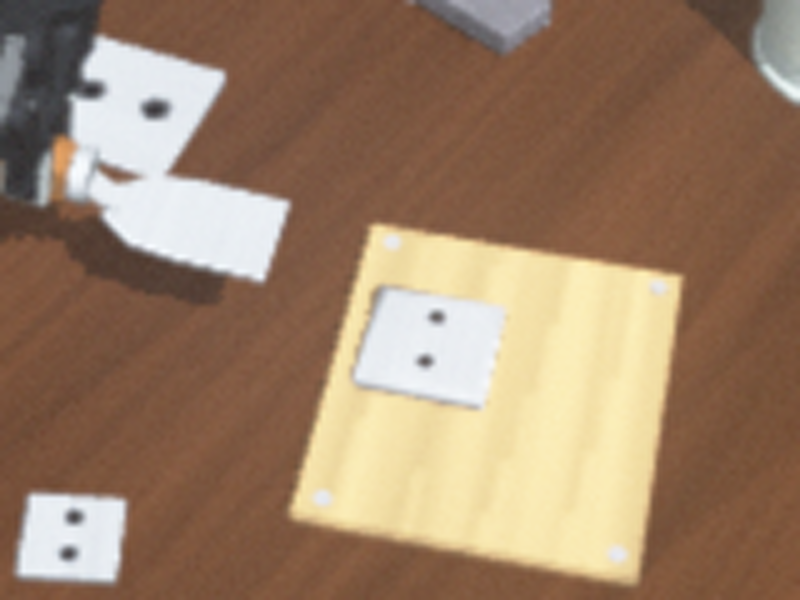

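View pics/d13.png

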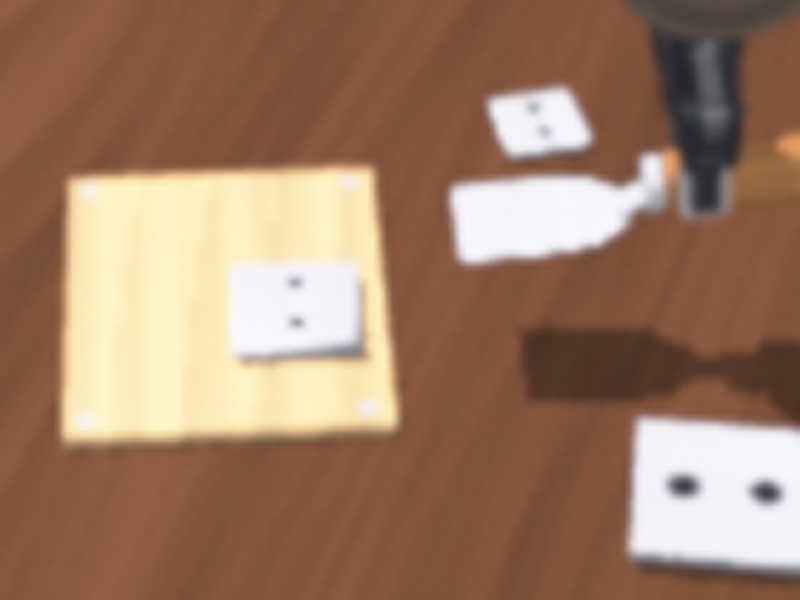

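```bash
python3 - <<'E'
from kin import *
to([463,-253,60],21.5)
E
```

```text
t 26.27 p [445.25 -35.02  91.17] F [ 0.57  0.34 -1.9 ] T [ 0.109 -0.232 -0.   ] w 22.76 yawx -158.57 tilt 6.37
('tz', array([-0.103, -0.042]), 'yaw nose', np.float64(21.4)) j [ 0.29  0.32 -0.57  0.01 -0.79 -1.5 ]
move [  59.3 -209.4   38.2] turn -0.1
```

Call:
{"fn": "jog_arm", "kwargs": {"increments": [[0.015,-0.055,0,0],[0.03,-0.11,0,0],[0.045,-0.165,0,0],[0.058,-0.209,0.015,0],[0.059,-0.209,0.038,0],[0.059,-0.209,0.038,0],[0.059,-0.209,0.038,0]]}}

```text
clock: 27.15
position: [463.2, -252.3, 60.1]
ee_rot: [-0.186, 0.981, -0.011, -0.055]
contact_force: [-0.1, -0.1, -1.3]
gripper_width: 22.4
```

```bash
python3 - <<'E'
from kin import *
to([463,-253,34.5],21.5)
E
```

```text
t 27.15 p [ 463.2  -252.26   60.09] F [-0.06 -0.07 -1.28] T [ 0.138 -0.302 -0.015] w 22.42 yawx -158.52 tilt 6.4
('tz', array([-0.103, -0.042]), 'yaw nose', np.float64(21.5)) j [-0.16  0.47 -0.44  0.08 -0.76 -1.1 ]
move [-2.4 -0.6 25.5] turn -0.0
```

Call:
{"fn": "jog_arm", "kwargs": {"increments": [[-0.0015,0,0.013,0],[-0.0028,0,0.0255,0],[-0.0028,0,0.0255,0],[-0.0028,0,0.0255,0]]}}

```text
clock: 27.65
position: [463.0, -252.2, 34.4]
ee_rot: [-0.186, 0.981, -0.011, -0.055]
contact_force: [1.0, 0.2, -0.9]
gripper_width: 22.8
```

Call:
{"fn": "jog_arm", "kwargs": {"increments": [[-0.0001,0,0.001,0],[-0.0002,0,0.0018,0],[-0.0002,0,0.0018,0]]}}

```text
clock: 28.02
position: [462.9, -252.3, 32.9]
ee_rot: [-0.186, 0.981, -0.011, -0.055]
contact_force: [-0.9, -0.5, 1.2]
gripper_width: 22.5
```

```bash
python3 - <<'E'
from kin import *
where()
E
```

```text
t 28.02 p [ 462.94 -252.27   32.91] F [-0.92 -0.52  1.22] T [ 0.206 -0.066  0.057] w 22.52 yawx -158.5 tilt 6.43
('tz', array([-0.104, -0.042]), 'yaw nose', np.float64(21.5)) j [-0.16  0.51 -0.47  0.09 -0.69 -1.11]
```

Light contact (~2 N). Release.

Call:
{"fn": "jog_arm", "kwargs": {"increments": [[0,0,0,0],[0,0,0,0],[0,0,0,0],[0,0,0,0],[0,0,0,0],[0,0,0,0],[0,0,0,0],[0,0,0,0]], "hand": 1}}

```text
clock: 29.02
position: [462.9, -252.3, 32.9]
ee_rot: [-0.186, 0.981, -0.011, -0.055]
contact_force: [-0.3, -0.5, -0.1]
gripper_width: 85.5
```

Call:
{"fn": "jog_arm", "kwargs": {"increments": [[0,0,-0.03,0],[0,0,-0.08,0],[0,0,-0.14,0],[0.04,0,-0.17,0],[0.06,0,-0.18,0],[0.06,0,-0.18,0]]}}

```text
clock: 29.78
position: [425.1, -266.9, 218.8]
ee_rot: [-0.186, 0.981, -0.011, -0.055]
contact_force: [-0.1, -0.5, -0.9]
gripper_width: 85.4
```

```bash
python3 - <<'E'
from kin import *
where(); snap("scene","s14",(130,150,390,345)); snap("side","d14"); snap("wrist","w14")
E
```

```text
t 29.77 p [ 425.11 -266.86  218.78] F [-0.14 -0.48 -0.87] T [ 0.071 -0.235 -0.005] w 85.43 yawx -158.59 tilt 6.38
('tz', array([-0.103, -0.042]), 'yaw nose', np.float64(21.4)) j [-0.2   0.23 -0.32  0.07 -1.11 -1.03]
k 3.076923076923077
```

View pics/s14.png

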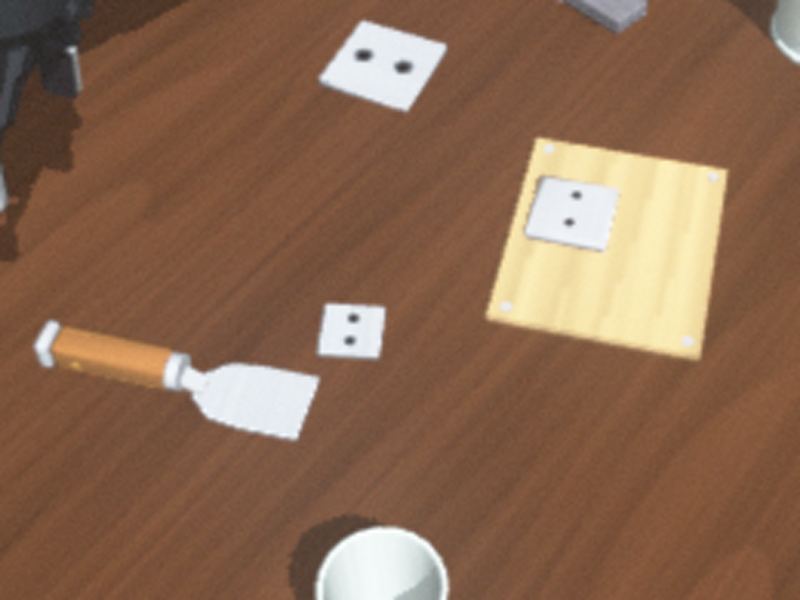

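View pics/d14.png

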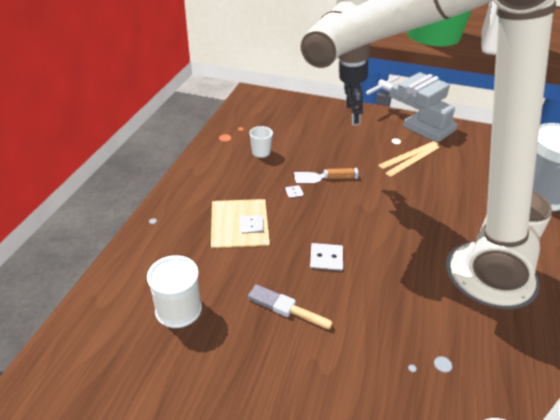

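View pics/w14.png

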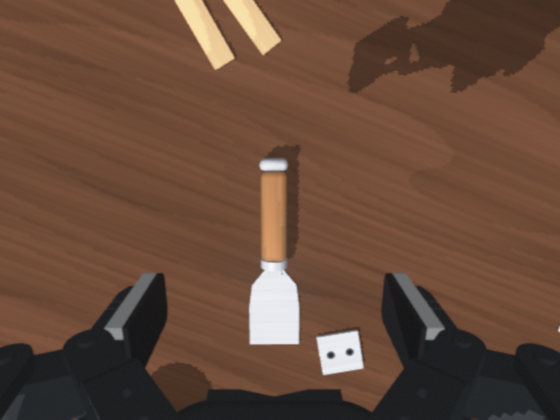

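```bash
python3 - <<'E'
from kin import *
sc=lambda u,v:(130+u/3.077-.4,150+v/3.077-.4)
c=[tob(ray("scene",*sc(*a),12)) for a in [(541,177),(619,188),(604,250),(526,236)]]; print(np.round(c,1),np.mean(c,0).round(1))
a=cv2.imread("pics/side0.png").astype(int); b=cv2.imread("pics/d14.png").astype(int); d=np.abs(a-b).max(2)
for n,(x0,y0,x1,y1) in {"tin":(145,255,205,325),"can":(246,124,276,160),"brush":(245,283,335,330)}.items(): print(n,np.percentile(d[y0:y1,x0:x1],[50,99]))
print(job_done())
E
```

```text
[[ 12.   45.2]
 [ 71.7  47.7]
 [ 70.5 -15.7]
 [ 12.7 -15.7]] [41.7 15.4]
tin [6. 9.]
can [7. 9.]
brush [6. 9.]
the job is handed in; nothing more can be done
None
```

The job is handed in. The plate lies on the board bevelled side up, and the knife is back on the bench and released. `job_done()` gives no verdict, so the results below are from my own checks.

**What I did**
- I picked the knife up by its handle. By feel, the blade is bent up about 2 degrees.
- I slid the blade along the bench and under the plate's edge. The measured pushes were about 5 N or less.
- I levered the plate over the board's edge, then pushed it about 8 mm further on with the blade.
- I laid the knife on bare bench close to where it first lay, turned about 12 degrees, and let go.

**Last checks**
- **Plate:** its centre is about 42 mm in from the near edge and 15 mm off the middle, good to about 2 mm. That leaves about 12 mm between the plate and the near edge. It looks flat on the board.
- **Knife:** it looks flat and clear of the board and the plate. I judged this from pictures and did not measure its angle or height.
- **Tin, can and brush:** they show no change from the first side picture.
- **Fit of the measurements:** the pictures gave the plate sides of 58 to 63 mm instead of 60, so those positions are only good to a few millimetres.

**One thing that went off plan:** early on, a turn I asked for reached the limit of the last joint, and the tool tilted about 4 degrees. I then used that same limit on purpose to get a nose-down tilt of about 6.5 to 7 degrees, which the bent blade needed. The arm finished with the tool still tilted about 6 degrees.

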